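Brace a wax jar in its cradle and take off the tight cap

TASK

Stand the capped square glass jar of wax fully home in the square pocket of the pine cradle, so that it cannot turn. Then unscrew its tight cap anticlockwise, stop turning once the threads let go (well under half a turn), and lift the cap straight up, leaving the jar seated. Finish while still holding the cap in the gripper, level and centred over the jar, with its lower edge about 25 mm clear above the jar's mouth; leave the cup, scraper, cork block and bench clamp where they are.

Things in the scene. Friction and masses are not known exactly. Their poses are not given: they have to be found in the camera images.
- jar: Loose square glass jar of pale wax, about 0.4 kg with its cap. Origin: centre of its underside, z up. Body 60 x 60 mm, faces square to its x and y axes, 72 mm tall to a flat shoulder; round neck 41 mm across above. 107 mm tall with the cap on (the cap's pip adds 4 mm). Starts upright on the bench, capped. Any of its four sides may face any side of the cradle.
- jar_mouth (a point): The jar's mouth: on the jar's axis 106 mm above its underside, the top of the springy liner once the cap is free (103 mm while the cap squeezes it; the liner presses up with about 16 N when squeezed, 3 N at the top of its travel). When the threads let go it pushes the cap up about 3 mm.
- cap: Round ribbed aluminium screw cap, 58 mm across, 28 mm tall, 0.05 kg, raised bar pip (24 x 6 mm, 4 mm high) on its top towards its own +x. Origin: centre of its LOWER edge, z up. Closed, that edge is 79 mm above the jar's underside, 7 mm above the shoulder: its whole side can be gripped. Tight: 0.15 to 0.4 N m, enough to spin an unbraced jar. It stays at one height while turning.
- cap_top (a point): Centre of the cap's flat top, axes as the cap's. Let a = angle from the jar's x axis to the cap's, anticlockwise seen from above. a starts at 5 to 30 degrees; clockwise it stops near -5. The threads let go at about 72; the cap lifts freely from 75 to 135; near 140 is another stop. Half-turn symmetric: the two lugs are at the cap's +x and -x.
- cradle: Pine block fixed to the bench, 116 x 116 x 30 mm. Origin: centre of its underside, z up. In its middle a square pocket 63 x 63 mm, sides along its x and y axes, 22 mm deep with a chamfered mouth: the pocket floor is 8 mm above the bench, so a seated jar's underside is 8 mm above the bench.
- cup: Bystander: soft-green silicone cup, 72 mm across, 70 mm tall. Origin: centre of its underside.
- scraper: Bystander: steel scraper with a dark wooden handle lying flat, 205 mm long along its x axis, 50 mm wide, 18 mm tall. Origin: underside, where handle meets blade.
- cork_block: Bystander: cork sanding block 62 x 110 x 36 mm. Origin: centre of its underside.
- clamp: Bystander: F-clamp lying flat, bar 240 mm long along its y axis, 90 mm wide towards its +x, 22 mm tall. Origin: under the middle of the bar.
Mind the look-alikes: they are no part of the job. What is shaped like the jar but blue or yellow is not meant.

How it is judged:
On the way, in this order (a step that is already met when the one before it is completed fails the run):
1. the jar stands fully home in the cradle's pocket with its cap still closed (z of jar in the frame of cradle below 0.011 m and horizontal distance between jar and cradle below 0.006 m and angle between jar's own z axis and vertical below 0.06 rad and z of cap in the frame of jar below 0.082 m and angle between the x axis of cap and the y axis of jar, either way round above 0.8 rad), for 0.2 s.
2. the cap has been turned anticlockwise to where its threads let go, the jar still seated (angle between the x axis of cap and the y axis of jar, either way round below 0.5 rad and z of jar in the frame of cradle below 0.011 m and horizontal distance between jar and cradle below 0.006 m), for 0.05 s.
At the end, for the whole second after the job is handed in: Jar seated (within 3 mm of the pocket floor, 6 mm of centre, tilt < 0.06), not touched by the fingers; cap held still by the fingers, off the jar, lower edge 111-151 mm above the jar's underside, within 15 mm of its axis, tilt < 0.2, its x axis 30-150 deg round from the jar's (z of jar in the frame of cradle below 0.011 m and horizontal distance between jar and cradle below 0.006 m and angle between jar's own z axis and vertical below 0.06 rad and contact force between the fingers and jar below 0.2 N and z of cap in the frame of jar between 0.111 and 0.151 m and horizontal distance between cap and jar below 0.015 m and angle between cap's own z axis and vertical below 0.2 rad and angle between the x axis of cap and the y axis of jar, either way round below 1.05 rad and contact force between the fingers and cap above 1 N and contact force between cap and jar below 0.1 N and linear speed of each of cap, jar below 0.03 m/s); the arm keeps its last pose, push and grip.
It fails at once if a bystander was pushed aside by more than 30 mm (distance of any of cup, scraper, cork_block, clamp from where it was at the start of the episode above 0.03 m).
It fails at once if the jar was tipped over (angle between jar's own z axis and vertical above 0.7 rad).
It also fails if it takes over 64 s, if anything falls off the work surface, if the arm or the gripper's body presses on something with over 40 N, if the wrist force passes 120 N, or if a joint passes its speed limit or range.

ROBOT

A 7-joint arm with a two-finger parallel gripper is mounted at the origin on the work surface. World frame = base frame: x ahead of the robot, y to its left, z up, the work surface at z = 0. Lengths are in m, angles in rad, forces in N, time in s.
With the tool pointing down it reaches from about 0.425 to 1.025 m from the base axis. Payload 9.4 kg.
Tool frame: the origin (TCP) lies midway between the tips of the shut fingers; the grasp point (between the pads) lies 19 mm behind it; y points along the fingers, x is the direction in which the jaws open and shut, and the axes are right-handed (so a half turn about y gives the same grasp; the last joint's range is limited). The gripper opens to 93 mm and grips with 3 to 60 N. Pads are 15 mm wide; open, the fingers measure 128 mm over their backs; the gripper's body (75 mm by 188 mm) begins 65 mm behind the grasp point.
Start: joints at [-1.231, 0.599, -0.003, 1.599, 0.002, 0.943, -0.08], TCP at [0.294, 0.663, 0.219] pointing down, gripper open.
Joint ranges: [-2.57, 2.57], [-0.35, 1.97], [-1.29, 1.29], [0.11, 2.56], [-1.05, 4.19], [0.11, 1.86], [-2.63, 2.63]. Speed limits (rad/s): [2.22, 2.22, 3.01, 3.01, 3.14, 3.14, 3.14].

INTERFACE

Orientations are given as a rotation vector (axis times angle).
In Python, from cell import r gives the robot as it stands. The module is installed in compiled form; this text tells all that it offers.
- The arm moves only by the tool apply_moves, never from a script. Its argument "moves" is a list of rows, each a list of 7 numbers: the closure in counts, from 0 (fully open) to 255 (shut), then the shift along the tool's x, y, z in m, then the turn, a rotation vector about the tool's x, y, z in rad. A call has 1 to 8 rows; each row shifts and turns the pose as measured when the row begins, along the tool's axes as they then stand; what a row does not reach is not made up. A row lasts 1/10 s, in which the tool goes at most 50 mm and 8.59 degrees, less where a joint would pass 70% of its speed; a pose out of reach is approached as far as the arm can. A call is refused whole if a number of a shift passes 0.05 or a number of a turn 0.15, either way. A call with a gripper value outside its range is refused whole. The fingers move at their own pace and stop on an object; "squeeze" is the grip in N (left out, the last holds). Time passes only in rows, so rows that do not move let the fingers close. It gives the time, the measured TCP pose, the force and the opening at its end, in the units of the state.
- r.get_state(): the state, without advancing time (a new reading comes with each control period).
- r.capture(name): name is "scene" or "side" or "wrist"; returns the picture (420x560x3 uint8, blue, green, red); there is no depth.
- r.get_calibration(name): a dict with "fx", "fy", "cx", "cy" (pixels), "R" (3x3) and "t" (3): a world point X has camera coordinates R X + t; the wrist camera has in their place "tool_from_camera" (4x4, takes a point from camera to tool coordinates, whose origin is the TCP and whose axes are the tool frame's). Camera axes: x right, y down, z forward; pixel columns grow to the right and rows downward; lengths in m; the calibration is good to about 2 mm. The wrist camera is an equidistant fisheye: a pixel r from the principal point sees the ray r / f radians off the axis. A picture is of the moment at which its call begins: read the wrist's pose just before it. get_calibration takes no time and is no camera call.
- r.job_done(): hands the job in, once; it reports no verdict.
Trained networks look in the newest picture that a camera, given by its name, has taken for a name from the list of things; names that differ only in an ending like _2 or _b are one class to them, and where a whole thing is asked for, a point or a joint stands for the part that bears it (a point fixed in the world has none). Each returns a list of dicts, best first, with "score" (0 to 1); they miss things now and then, are a little off and sometimes report something else, mostly with a low value. They report only what shows in the picture. A call takes as long as a camera call. They do not tell look-alikes from the thing itself.
- r.boxes_of(camera, thing): "point" ([column, row] in pixels, amid what is visible of it).
The state is a dict: "time_s": time; "qpos": joint angles; "dq": joint speeds; "tau": joint torques, N m; "position": TCP position; "eef_rot": TCP orientation; "ft_force": force on the tool from outside, world axes, zero at the start; "ft_torque": the same for the moment, N m; "width": finger opening in m.
Only numpy, scipy, OpenCV 4.12 (cv2) and the standard library are available. Lean on these libraries where they do the work, as an engineer would, in place of code of your own. Each camera call takes 0.05 s, during which the arm holds its last target.

## Working session

There is one attempt and no reset: what is moved stays moved. The work goes in short steps, Python scripts to look and compute and a tool call to move; the robot and the scene stay as the last step left them, time stands still between calls to the robot, and variables do not carry over. Pictures are saved under pics/ and viewed, and the job is handed in when it is done.

Besides the shell and the picture viewer there is one more tool, called after "Request:" in YAML: its name, and indented under it one key for each argument. apply_moves: Moves the arm, as the interface text tells. Its arguments: {"type":"object","properties":{"moves":{"type":"array"},"squeeze":{"type":"number"}},"required":["moves"]}

```bash
mkdir -p pics; ls
python3 - <<'E'
from cell import r
import cv2,numpy as np
s=r.get_state()
for k,v in s.items(): print(k,np.round(v,4))
for c in ["scene","side","wrist"]:
    im=r.capture(c); cv2.imwrite(f"pics/{c}0.png",im)
    k=r.get_calibration(c)
    print(c,{a:np.round(b,4).tolist() for a,b in k.items()})
    for t in ["jar","cap","cap_top","cradle","cup","scraper","cork_block","clamp"]:
        print(t,[(np.round(d["point"]).tolist(),round(d["score"],2)) for d in r.boxes_of(c,t)])
print(r.get_state()["time_s"])
E
```

```text
pics
time_s 0.0
qpos [-1.2307  0.6001 -0.0026  1.6001  0.0018  0.9429 -0.0798]
dq [ 0.0011 -0.0001  0.0006  0.0011 -0.0013 -0.0021  0.0004]
tau [ 1.00000e-04 -7.65042e+01  1.49720e+00 -2.52356e+01 -5.25000e-02
  1.68000e-02  1.00000e-04]
position [0.2933 0.6625 0.2178]
eef_rot [-1.3789 -0.8962  0.8981]
ft_force [-0.8086 -0.0302 -0.3185]
ft_torque [-0.0031  0.0261 -0.0394]
width 0.0933
scene {'fx': 542.2066, 'fy': 542.2066, 'cx': 278.0789, 'cy': 208.4025, 'R': [[0.2801, 0.96, 0.0013], [0.8032, -0.2336, -0.548], [-0.5257, 0.1545, -0.8365]], 't': [-0.1742, -0.4306, 1.7681]}
jar [([189.0, 228.0], 0.92), ([144.0, 224.0], 0.58), ([164.0, 188.0], 0.55)]
cap [([183.0, 210.0], 0.76), ([110.0, 238.0], 0.22)]
cap_top [([185.0, 209.0], 0.89), ([109.0, 240.0], 0.17)]
cradle [([332.0, 210.0], 0.7)]
cup [([404.0, 163.0], 0.71)]
scraper [([109.0, 240.0], 0.8), ([406.0, 161.0], 0.64)]
cork_block [([317.0, 283.0], 0.59), ([185.0, 210.0], 0.25)]
clamp [([170.0, 306.0], 0.92)]
side {'fx': 458.6369, 'fy': 458.6369, 'cx': 274.0229, 'cy': 214.7006, 'R': [[0.7498, -0.6614, 0.0193], [-0.3781, -0.4521, -0.8079], [0.543, 0.5984, -0.5891]], 't': [-0.4501, 0.3023, 0.9002]}
jar [([351.0, 322.0], 0.97), ([319.0, 294.0], 0.56), ([294.0, 326.0], 0.56)]
cap [([324.0, 273.0], 0.61), ([319.0, 294.0], 0.5)]
cap_top [([325.0, 274.0], 0.68), ([383.0, 366.0], 0.48)]
cradle [([235.0, 213.0], 0.65)]
cup [([166.0, 178.0], 0.74)]
scraper [([382.0, 367.0], 0.71)]
cork_block [([306.0, 202.0], 0.74)]
clamp [([412.0, 274.0], 0.75)]
wrist {'fx': 325.1923, 'fy': 325.1923, 'cx': 281.8761, 'cy': 216.2538, 'tool_from_camera': [[1.0, -0.0, 0.0008, 0.0], [-0.0008, -0.2645, 0.9644, -0.166], [0.0002, -0.9644, -0.2645, 0.0725], [0.0, 0.0, 0.0, 1.0]]}
jar []
cap []
cap_top []
cradle []
cup [([193.0, 378.0], 0.56)]
scraper []
cork_block []
clamp []
1.35
```

View pics/scene0.png

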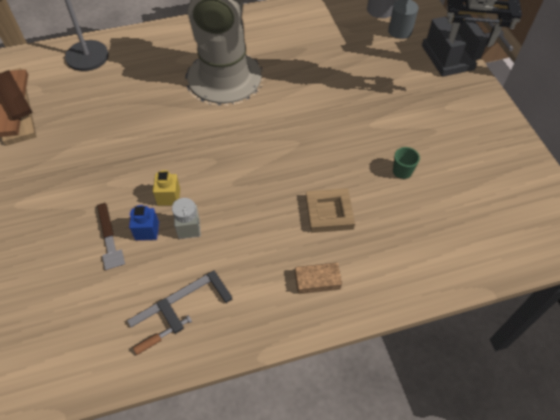

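View pics/side0.png

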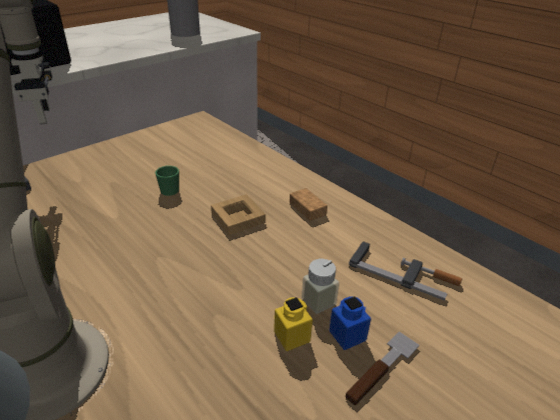

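View pics/wrist0.png

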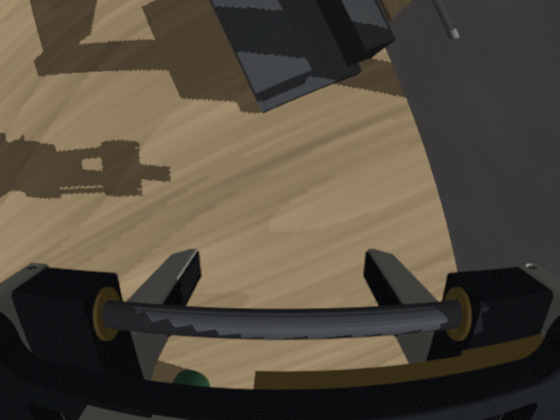

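Run:
```python
import cv2
a=cv2.imread("pics/scene0.png")[150:320,70:270]; b=cv2.imread("pics/side0.png")[230:400,250:450]
import numpy as np
cv2.imwrite("pics/crop0.png",np.hstack([cv2.resize(a,None,fx=2,fy=2,interpolation=3) if 0 else cv2.resize(a,(400,340),interpolation=cv2.INTER_CUBIC),cv2.resize(b,(400,340),interpolation=cv2.INTER_CUBIC)]))
```

```text
(no output)
```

View pics/crop0.png

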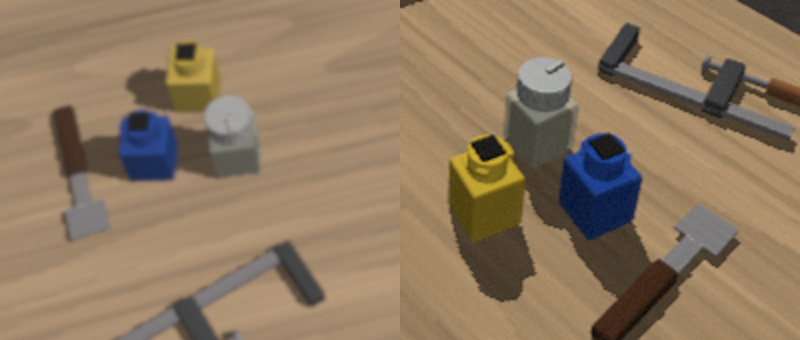

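The pale grey jar with the silver cap is at scene (186,218) and side (320,288). The blue jar at scene (144,222) and the yellow jar at (166,188) are look-alikes. The enlarged crop confirms that only the pale jar has the round aluminium cap with a bar pip, so that is the one meant. Next I triangulate.

```bash
cat > h.py <<'E'
from cell import r
import numpy as np,cv2
from scipy.spatial.transform import Rotation as Ro
def ray(c,p):
    k=r.get_calibration(c);R=np.array(k["R"]);t=np.array(k["t"])
    d=R.T@np.array([(p[0]-k["cx"])/k["fx"],(p[1]-k["cy"])/k["fy"],1]); return -R.T@t,d/np.linalg.norm(d)
def atz(c,p,z):
    o,d=ray(c,p); return o+d*(z-o[2])/d[2]
def tri(p,q):
    (o1,d1),(o2,d2)=ray("scene",p),ray("side",q)
    A=np.stack([d1,-d2],1);s=np.linalg.lstsq(A,o2-o1,rcond=None)[0]
    a,b=o1+s[0]*d1,o2+s[1]*d2; return (a+b)/2,np.linalg.norm(a-b)
def proj(c,X):
    k=r.get_calibration(c);X=np.atleast_2d(X)@np.array(k["R"]).T+np.array(k["t"])
    return np.stack([k["fx"]*X[:,0]/X[:,2]+k["cx"],k["fy"]*X[:,1]/X[:,2]+k["cy"]],1)
def wpose(s=None):
    s=s or r.get_state(); return Ro.from_rotvec(s["eef_rot"]).as_matrix(),np.array(s["position"])
def wray(p,pose):
    k=r.get_calibration("wrist");T=np.array(k["tool_from_camera"]);R,t=pose
    u=np.array([p[0]-k["cx"],p[1]-k["cy"]]);n=np.linalg.norm(u);th=n/k["fx"]
    d=np.array([*(u/n*np.sin(th)),np.cos(th)])
    return t+R@T[:3,3],R@T[:3,:3]@d
def watz(p,z,pose):
    o,d=wray(p,pose); return o+d*(z-o[2])/d[2]
def wproj(X,pose):
    k=r.get_calibration("wrist");T=np.array(k["tool_from_camera"]);R,t=pose
    X=(np.atleast_2d(X)-t)@R; X=(X-T[:3,3])@T[:3,:3]
    n=np.linalg.norm(X[:,:2],axis=1);th=np.arctan2(n,X[:,2])
    return X[:,:2]/n[:,None]*th[:,None]*k["fx"]+[k["cx"],k["cy"]]
E
python3 - <<'E'
from h import *
print(np.round(wpose()[0],3))
for n,p,q in [("captop",(185,209),(323,271)),("cradle",(332,210),(237,213)),("cup",(404,163),(167,180)),("cork",(317,280),(307,204)),("blue",(144,222),(351,324)),("yellow",(166,188),(294,324)),("scraper",(109,240),(382,367)),("clamp",(170,300),(410,274))]:
    X,e=tri(p,q); print(n,np.round(X,3),round(e,4))
E
```

```text
[[ 0.405  0.    -0.914]
 [ 0.914 -0.     0.405]
 [ 0.    -1.    -0.   ]]
captop [ 0.54  -0.223  0.095] 0.0055
cradle [0.597 0.158 0.013] 0.0022
cup [0.518 0.4   0.038] 0.0022
cork [0.782 0.056 0.014] 0.0053
blue [ 0.514 -0.335  0.042] 0.0064
yellow [ 0.423 -0.26   0.043] 0.0039
scraper [ 0.511 -0.432 -0.003] 0.0041
clamp [ 0.746 -0.314  0.03 ] 0.0176
```

Run:
```python
import cv2,numpy as np
a=cv2.imread("pics/scene0.png")[175:245,290:370]; b=cv2.imread("pics/scene0.png")[190:245,160:215]
c=cv2.imread("pics/side0.png")[190:245,200:275];d=cv2.imread("pics/side0.png")[255:320,295:350]
f=lambda i:cv2.resize(i,(400,300),interpolation=cv2.INTER_CUBIC)
cv2.imwrite("pics/crop1.png",np.vstack([np.hstack([f(a),f(b)]),np.hstack([f(c),f(d)])]))
```

```text
(no output)
```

View pics/crop1.png

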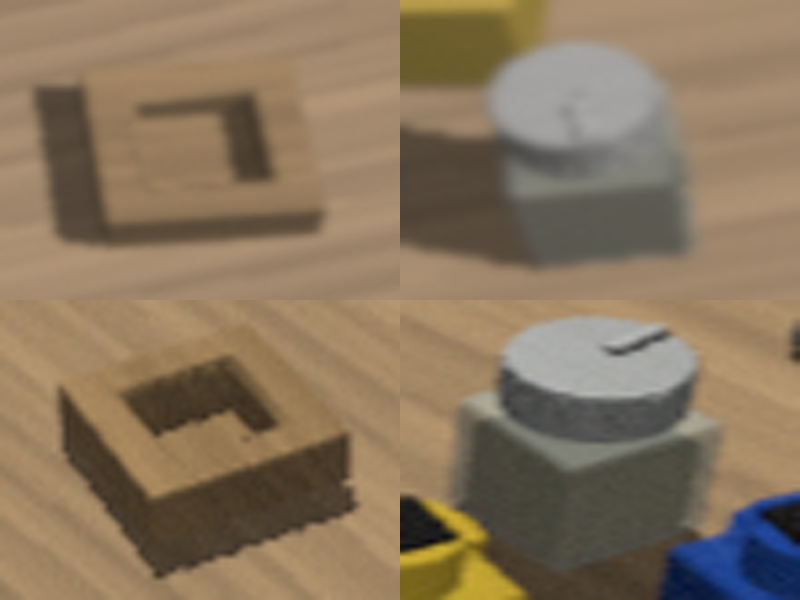

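Run:
```python
from h import *
def rep(c,P,z,n):
    X=np.array([atz(c,p,z)[:2] for p in P]);print(n,np.round(X,3).tolist(),"mean",np.round(X.mean(0),4))
    for i in range(len(X)-1):
        d=X[i+1]-X[i];print("  len %.3f ang %.1f"%(np.hypot(*d),np.degrees(np.arctan2(d[1],d[0]))))
rep("scene",[(306.4,192.5),(349.6,189.5),(355,224.5),(311.6,227.5),(306.4,192.5)][:5],.03,"cr scene")
rep("side",[(211.3,205.6),(246,194.6),(265.3,214.8),(228.5,226.3),(211.3,205.6)],.03,"cr side")
rep("side",[(303.5,277.8),(318.4,292.9),(338.7,282.1)],.072,"jar side")
rep("scene",[(175.8,225.4),(199.2,224.8)],.072,"jar scene")
rep("scene",[(178.8,238.6),(200.2,237.3)],.0,"jar scene bot")
print(atz("scene",(160+ (575-400)/7.27,190+95/5.45),.107),atz("side",(295+(600-400)/7.27,255+58/4.615),.107))
```

```text
cr scene [[0.533, 0.106], [0.557, 0.223], [0.667, 0.197], [0.643, 0.085], [0.533, 0.106]] mean [0.5868 0.1435]
  len 0.119 ang 78.6
  len 0.113 ang -13.2
  len 0.115 ang -101.6
  len 0.112 ang 169.1
cr side [[0.549, 0.213], [0.66, 0.194], [0.638, 0.081], [0.528, 0.104], [0.549, 0.213]] mean [0.585  0.1612]
  len 0.113 ang -9.6
  len 0.116 ang -101.0
  len 0.112 ang 167.9
  len 0.111 ang 79.3
jar side [[0.512, -0.197], [0.504, -0.251], [0.561, -0.257]] mean [ 0.5255 -0.2352]
  len 0.054 ang -98.4
  len 0.058 ang -6.1
jar scene [[0.565, -0.253], [0.58, -0.196]] mean [ 0.5726 -0.2245]
  len 0.059 ang 75.5
jar scene bot [[0.561, -0.256], [0.573, -0.201]] mean [ 0.5671 -0.2282]
  len 0.056 ang 77.8
[ 0.54146055 -0.22226009  0.107     ] [ 0.5382629 -0.2261345  0.107    ]
```

```bash
cat >> h.py <<'E'
def psi(R): return np.degrees(np.arctan2(R[1,0],R[0,0]))
def plan(tgt,psit,maxs=0.045,maxa=0.14,c=0,n=None):
    R,t=wpose();tgt=np.array(tgt,float);D=tgt-t;p0=psi(R);dp=(psit-p0+180)%360-180
    n=n or int(max(np.ceil(np.linalg.norm(D)/maxs),np.ceil(abs(np.radians(dp))/maxa),1))
    print("from",np.round(t,4),"psi %.2f"%p0,"n",n)
    for i in range(n):
        p=np.radians(p0+dp*i/n);Rz=np.array([[np.cos(p),0,-np.sin(p)],[np.sin(p),0,np.cos(p)],[0,-1,0]])
        s=Rz.T@(D/n);print([c]+np.round(s,4).tolist()+[0,round(-np.radians(dp/n),4),0])
E
python3 -c "
from h import *
plan((.597,.15,.25),-11)"
```

```text
from [0.2935 0.6629 0.2186] psi 66.12 n 14
[0, -0.0247, -0.0022, -0.0347, 0, np.float64(0.0961), 0]
[0, -0.0213, -0.0022, -0.0369, 0, np.float64(0.0961), 0]
[0, -0.0176, -0.0022, -0.0387, 0, np.float64(0.0961), 0]
[0, -0.0138, -0.0022, -0.0403, 0, np.float64(0.0961), 0]
[0, -0.0099, -0.0022, -0.0414, 0, np.float64(0.0961), 0]
[0, -0.0059, -0.0022, -0.0422, 0, np.float64(0.0961), 0]
[0, -0.0018, -0.0022, -0.0425, 0, np.float64(0.0961), 0]
[0, 0.0023, -0.0022, -0.0425, 0, np.float64(0.0961), 0]
[0, 0.0063, -0.0022, -0.0421, 0, np.float64(0.0961), 0]
[0, 0.0103, -0.0022, -0.0413, 0, np.float64(0.0961), 0]
[0, 0.0143, -0.0022, -0.0401, 0, np.float64(0.0961), 0]
[0, 0.018, -0.0022, -0.0386, 0, np.float64(0.0961), 0]
[0, 0.0217, -0.0022, -0.0366, 0, np.float64(0.0961), 0]
[0, 0.0251, -0.0022, -0.0344, 0, np.float64(0.0961), 0]
```

Request:
apply_moves:
  moves:
    - [0,-0.025,-0.002,-0.035,0,0.096,0]
    - [0,-0.021,-0.002,-0.037,0,0.096,0]
    - [0,-0.018,-0.002,-0.039,0,0.096,0]
    - [0,-0.014,-0.002,-0.04,0,0.096,0]
    - [0,-0.01,-0.002,-0.041,0,0.096,0]
    - [0,-0.006,-0.002,-0.042,0,0.096,0]
    - [0,-0.002,-0.002,-0.042,0,0.096,0]
    - [0,0.002,-0.002,-0.042,0,0.096,0]

```text
time_s: 2.15
position: [0.464, 0.3657, 0.2335]
eef_rot: [-1.546, -0.288, 0.29]
ft_force: [-0.7, 0.3, -0.0]
width: 0.0931
```

```bash
python3 -c "
from h import *
print(np.round(wpose()[0],3),r.get_state()['qpos'],r.get_state()['time_s'])
plan((.597,.15,.25),-11)"
```

```text
[[ 0.933 -0.002 -0.36 ]
 [ 0.36   0.005  0.933]
 [ 0.    -1.     0.005]] [-0.91565221  0.42581469  0.21925981  1.91042588 -0.13042356  0.8167266
 -0.25728975] 2.15
from [0.464  0.3657 0.2335] psi 21.13 n 6
[0, 0.0077, -0.0027, -0.0415, 0, np.float64(0.0935), 0]
[0, 0.0116, -0.0027, -0.0406, 0, np.float64(0.0935), 0]
[0, 0.0153, -0.0027, -0.0394, 0, np.float64(0.0935), 0]
[0, 0.0189, -0.0027, -0.0378, 0, np.float64(0.0935), 0]
[0, 0.0223, -0.0027, -0.0358, 0, np.float64(0.0935), 0]
[0, 0.0256, -0.0027, -0.0336, 0, np.float64(0.0935), 0]
```

Request:
apply_moves:
  moves:
    - [0,0.008,-0.003,-0.042,0,0.094,0]
    - [0,0.012,-0.003,-0.041,0,0.094,0]
    - [0,0.015,-0.003,-0.04,0,0.094,0]
    - [0,0.019,-0.003,-0.038,0,0.094,0]
    - [0,0.022,-0.003,-0.036,0,0.094,0]
    - [0,0.026,-0.003,-0.034,0,0.094,0]
    - [0,0,0,0,0,0,0]

```text
time_s: 2.85
position: [0.6027, 0.1307, 0.2535]
eef_rot: [-1.558, 0.177, -0.182]
ft_force: [-0.3, 0.2, 0.9]
width: 0.0929
```

```bash
python3 -c "
from h import *
s=r.get_state();im=r.capture('wrist');cv2.imwrite('pics/w1.png',im)
p=wpose(s);print(p[1],psi(p[0]),np.round(p[0],3))
np.save('p1.npy',np.column_stack(p))
"
```

```text
[0.60273735 0.13065356 0.253479  ] -13.12059652489011 [[ 0.974  0.004  0.227]
 [-0.227  0.005  0.974]
 [ 0.003 -1.     0.006]]
```

View pics/w1.png

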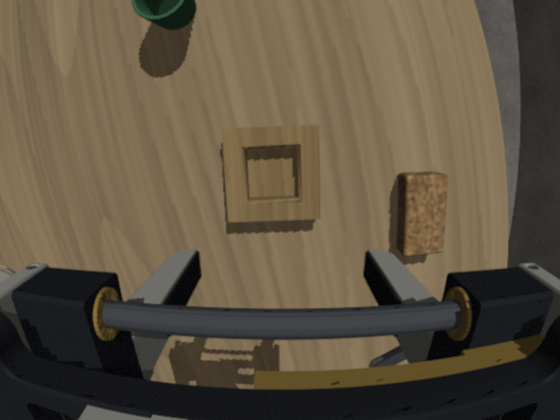

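```bash
python3 -c "
import cv2
a=cv2.imread('pics/w1.png')[115:235,210:335];cv2.imwrite('pics/w1c.png',cv2.resize(a,(750,720)[0:1]+(720,),interpolation=cv2.INTER_CUBIC)[:600])"
python3 -c "
import cv2
a=cv2.imread('pics/w1.png')[118:230,212:332];cv2.imwrite('pics/w1c.png',cv2.resize(a,(600,560),interpolation=cv2.INTER_CUBIC))"
```

```text
(no output)
```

View pics/w1c.png

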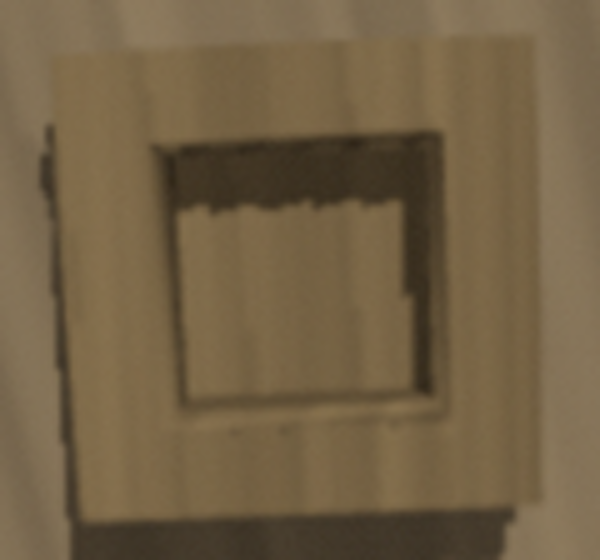

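```bash
cat >> h.py <<'E'
from scipy.optimize import least_squares
def sqfit(px,pose,side,z,x0):
    # px: corners; fit square of known side at height z; order-free by nearest yaw
    k=np.array([[-1,-1],[1,-1],[1,1],[-1,1]])*side/2
    X=np.array([watz(p,z,pose)[:2] for p in px]);c=X.mean(0)
    f=lambda v:(np.array([v[:2]+np.array([[np.cos(v[2]),-np.sin(v[2])],[np.sin(v[2]),np.cos(v[2])]])@q for q in k]))
    def res(v):
        S=f(v);return np.concatenate([x-S[np.argmin(np.linalg.norm(S-x,axis=1))] for x in X])
    s=least_squares(res,[*c,np.radians(x0)])
    print("corners",np.round(X,4).tolist());print("fit",np.round(s.x[:2],4),"yaw %.2f"%np.degrees(s.x[2]),"res mm",np.round(1000*s.fun,1))
    L=[np.linalg.norm(X[(i+1)%len(X)]-X[i]) for i in range(len(X))];print("sides",np.round(L,4))
    return s.x
E
python3 -c "
from h import *
q=np.load('p1.npy');pose=(q[:,:3],q[:,3])
C=lambda L:[(212+x/5,118+y/5) for x,y in L]
sqfit(C([(53,58),(535,35),(540,505),(75,522)]),pose,.116,.03,-11)
sqfit(C([(150,148),(441,132),(447,413),(172,420)]),pose,.067,.03,-11)
"
```

```text
corners [[0.5522, 0.2199], [0.6654, 0.1985], [0.6425, 0.0849], [0.5278, 0.1071]]
fit [0.597  0.1526] yaw -11.30 res mm [ 0.7 -0.9  0.1  0.4  0.   0.5 -0.9  0. ]
sides [0.1152 0.1159 0.1168 0.1154]
corners [[0.5697, 0.1929], [0.6383, 0.1805], [0.6248, 0.1131], [0.5585, 0.1268]]
fit [0.5978 0.1533] yaw -10.73 res mm [-1.4  0.4  1.3  0.5  0.3 -1.1 -0.2  0.2]
sides [0.0697 0.0688 0.0677 0.067 ]
```

```bash
python3 -c "
from h import *
plan((.54,-.215,.26),-11,maxs=.048)"
```

```text
from [0.6013 0.1336 0.253 ] psi -12.83 n 8
[0, 0.0022, -0.0009, -0.0442, 0, np.float64(-0.004), 0]
[0, 0.002, -0.0009, -0.0442, 0, np.float64(-0.004), 0]
[0, 0.0018, -0.0009, -0.0442, 0, np.float64(-0.004), 0]
[0, 0.0017, -0.0009, -0.0442, 0, np.float64(-0.004), 0]
[0, 0.0015, -0.0009, -0.0442, 0, np.float64(-0.004), 0]
[0, 0.0013, -0.0009, -0.0442, 0, np.float64(-0.004), 0]
[0, 0.0011, -0.0009, -0.0442, 0, np.float64(-0.004), 0]
[0, 0.001, -0.0009, -0.0442, 0, np.float64(-0.004), 0]
```

Request:
apply_moves:
  moves:
    - [0,0.002,-0.001,-0.044,0,-0.004,0]
    - [0,0.002,-0.001,-0.044,0,-0.004,0]
    - [0,0.002,-0.001,-0.044,0,-0.004,0]
    - [0,0.002,-0.001,-0.044,0,-0.004,0]
    - [0,0.0015,-0.001,-0.044,0,-0.004,0]
    - [0,0.001,-0.001,-0.044,0,-0.004,0]
    - [0,0.001,-0.001,-0.044,0,-0.004,0]
    - [0,0.001,-0.001,-0.035,0,-0.004,0]

```text
time_s: 3.7
position: [0.5453, -0.197, 0.256]
eef_rot: [-1.553, 0.122, -0.122]
ft_force: [0.6, -0.4, 0.5]
width: 0.0931
```

Request:
apply_moves:
  moves:
    - [0,0,0,0,0,0,0]

```text
time_s: 3.8
position: [0.5442, -0.201, 0.2564]
eef_rot: [-1.554, 0.125, -0.126]
ft_force: [-0.1, -0.8, -0.2]
width: 0.093
```

```bash
python3 -c "
from h import *
s=r.get_state();im=r.capture('wrist');cv2.imwrite('pics/w2.png',im)
p=wpose(s);print(p[1],psi(p[0]),np.round(p[0],3))
np.save('p2.npy',np.column_stack(p))
"
```

```text
[ 0.54418562 -0.20095508  0.25640808] -9.150006236007512 [[ 0.987  0.002  0.159]
 [-0.159  0.013  0.987]
 [-0.    -1.     0.013]]
```

View pics/w2.png

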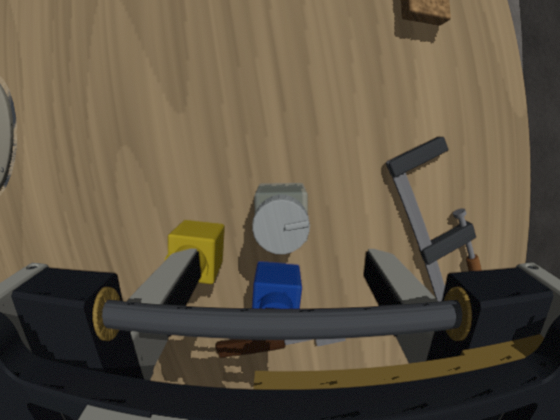

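```bash
python3 -c "
import cv2
a=cv2.imread('pics/w2.png')[175:265,235:325];cv2.imwrite('pics/w2c.png',cv2.resize(a,(600,600),interpolation=cv2.INTER_CUBIC))"
```

```text
(no output)
```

View pics/w2c.png

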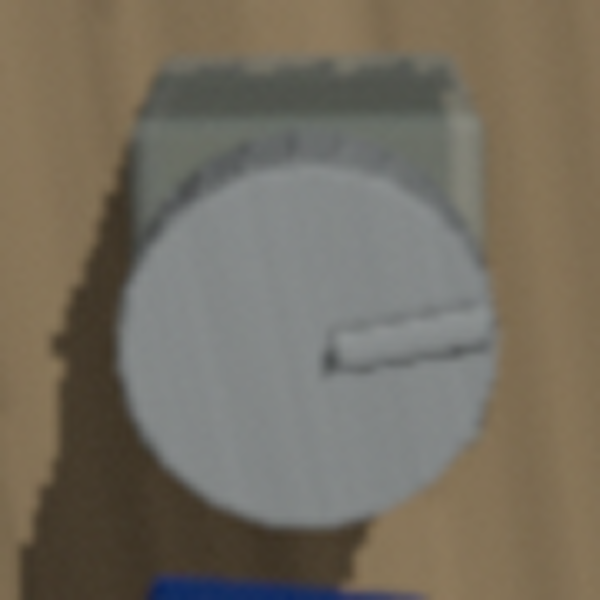

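```bash
python3 -c "
from h import *
q=np.load('p2.npy');pose=(q[:,:3],q[:,3])
C=lambda x,y:(235+x/6.667,175+y/6.667)
def seg(a,b,z):
    A,B=watz(C(*a),z,pose),watz(C(*b),z,pose);d=B-A;print(np.round(A,4),np.round(B,4),'len %.4f ang %.2f'%(np.hypot(*d[:2]),np.degrees(np.arctan2(d[1],d[0]))),'mid',np.round((A+B)/2,4))
print('cap',watz(C(307,345),.107,pose))
seg((117,345),(497,345),.107);seg((307,162),(307,528),.107)
seg((135,118),(478,126),.072)
seg((165,57),(450,60),.0)
seg((333,353),(490,325),.111)
"
```

```text
cap [ 0.54065827 -0.2228409   0.107     ]
[ 0.512  -0.2183  0.107 ] [ 0.5692 -0.2275  0.107 ] len 0.0579 ang -9.13 mid [ 0.5406 -0.2229  0.107 ]
[ 0.5452 -0.1948  0.107 ] [ 0.5359 -0.2523  0.107 ] len 0.0582 ang -99.18 mid [ 0.5405 -0.2236  0.107 ]
[ 0.5171 -0.19    0.072 ] [ 0.5728 -0.2003  0.072 ] len 0.0566 ang -10.50 mid [ 0.5449 -0.1952  0.072 ]
[ 0.5171 -0.191   0.    ] [ 0.5725 -0.2006  0.    ] len 0.0563 ang -9.75 mid [ 0.5448 -0.1958  0.    ]
[ 0.5445 -0.2235  0.111 ] [ 0.5685 -0.223   0.111 ] len 0.0240 ang 1.35 mid [ 0.5565 -0.2233  0.111 ]
```

```bash
cat >> h.py <<'E'
def plan(tgt,psit,maxs=0.045,maxa=0.14,c=0,n=None):
    s=r.get_state();R,t=wpose(s);tgt=np.array(tgt,float);D=tgt-t
    M=lambda p:np.array([[np.cos(p),0,-np.sin(p)],[np.sin(p),0,np.cos(p)],[0,-1,0]])
    rv=Ro.from_matrix(R.T@M(np.radians(psit))).as_rotvec()
    n=n or int(max(np.ceil(np.linalg.norm(D)/maxs),np.ceil(np.linalg.norm(rv)/maxa),1))
    print("t %.2f"%s["time_s"],"from",np.round(t,4),"psi %.2f"%psi(R),"tilt",np.round(R[:2,1],4),"F",np.round(s["ft_force"],1),"T",np.round(s["ft_torque"],2),"w %.4f"%s["width"],"n",n)
    for i in range(n):
        Ri=R@Ro.from_rotvec(rv*i/n).as_matrix()
        print([float(x) for x in [c]+np.round(Ri.T@(D/n),4).tolist()+np.round(rv/n,4).tolist()])
E
python3 -c "
from h import *
plan((.5406,-.223,.15),-10)"
```

```text
t 3.85 from [ 0.5448 -0.1983  0.2561] psi -9.03 tilt [0.0014 0.0142] F [-0.2  0.1  0.3] T [-0.04  0.07 -0.02] w 0.0930 n 3
[0.0, -0.0001, 0.0353, -0.0089, -0.0048, 0.0056, -0.0003]
[0.0, -0.0, 0.0353, -0.0087, -0.0048, 0.0056, -0.0003]
[0.0, 0.0, 0.0353, -0.0085, -0.0048, 0.0056, -0.0003]
```

Request:
apply_moves:
  moves:
    - [0,0,0.035,-0.009,-0.005,0.006,0]
    - [0,0,0.035,-0.009,-0.005,0.006,0]
    - [0,0,0.032,-0.008,-0.005,0.006,0]
    - [0,0,0,0,0,0,0]
    - [0,0,0,0,0,0,0]

```text
time_s: 4.35
position: [0.5453, -0.2118, 0.1521]
eef_rot: [-1.562, 0.124, -0.128]
ft_force: [0.1, 0.4, 1.1]
width: 0.093
```

```bash
python3 -c "
from h import *
plan((.5406,-.223,.15),-10)
s=r.get_state();im=r.capture('wrist');cv2.imwrite('pics/w3.png',im)
plan((.5406,-.223,.038),-10)
"
```

```text
t 4.35 from [ 0.5453 -0.2118  0.1521] psi -9.20 tilt [0.0026 0.0048] F [0.1 0.4 1.1] T [-0.11  0.08  0.04] w 0.0930 n 1
[0.0, -0.0029, 0.002, -0.0119, -0.0051, 0.0139, 0.0018]
t 4.40 from [ 0.5454 -0.2115  0.1522] psi -9.18 tilt [0.0028 0.0049] F [-1.1  0.2 -0.3] T [-0.08  0.1  -0.02] w 0.0929 n 3
[0.0, -0.001, 0.038, -0.0042, -0.0018, 0.0048, 0.0006]
[0.0, -0.001, 0.038, -0.0042, -0.0018, 0.0048, 0.0006]
[0.0, -0.0009, 0.0381, -0.0041, -0.0018, 0.0048, 0.0006]
```

View pics/w3.png

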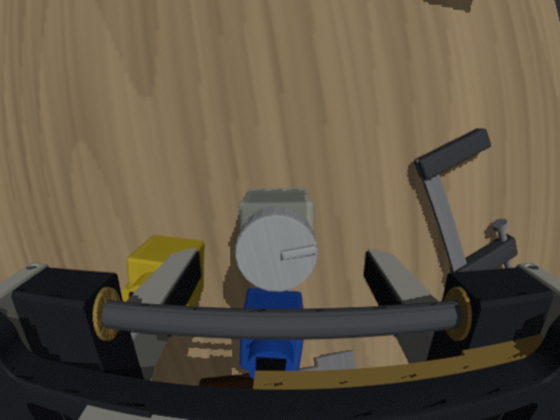

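```bash
python3 -c "
from h import *
print(watz((276.5,249.5),.107,wpose()))
plan((.5406,-.223,.13),-10)
"
```

```text
[ 0.54135259 -0.21924823  0.107     ]
t 4.40 from [ 0.5454 -0.2115  0.1522] psi -9.18 tilt [0.0028 0.0049] F [-1.1  0.2 -0.3] T [-0.08  0.1  -0.02] w 0.0929 n 1
[0.0, -0.0029, 0.0221, -0.0122, -0.0053, 0.0144, 0.0019]
```

Request:
apply_moves:
  moves:
    - [0,-0.004,0.02,-0.009,-0.005,0.014,0.002]
    - [0,0,0.03,0,0,0,0]
    - [0,0,0,0,0,0,0]

```text
time_s: 4.7
position: [0.5446, -0.2169, 0.1066]
eef_rot: [-1.566, 0.126, -0.139]
ft_force: [0.3, 0.4, -0.1]
width: 0.0933
```

```bash
python3 -c "
from h import *
plan((.541,-.2195,.038),-10)
s=r.get_state();im=r.capture('wrist');cv2.imwrite('pics/w4.png',im)
plan((.541,-.2195,.038),-10)
"
```

```text
t 4.70 from [ 0.5446 -0.2169  0.1066] psi -9.68 tilt [0.0086 0.0001] F [ 0.3  0.4 -0.1] T [-0.04  0.1  -0.  ] w 0.0933 n 2
[0.0, -0.0018, 0.0343, -0.0017, -0.0008, 0.0028, 0.0042]
[0.0, -0.0017, 0.0343, -0.0016, -0.0008, 0.0028, 0.0042]
t 4.75 from [ 0.5454 -0.2176  0.1083] psi -9.70 tilt [ 0.0108 -0.0008] F [-0.7  0.1  0.9] T [-0.1   0.09 -0.02] w 0.0936 n 2
[0.0, -0.0024, 0.0351, -0.0014, -0.0005, 0.0026, 0.0054]
[0.0, -0.0022, 0.0352, -0.0013, -0.0005, 0.0026, 0.0054]
```

View pics/w4.png

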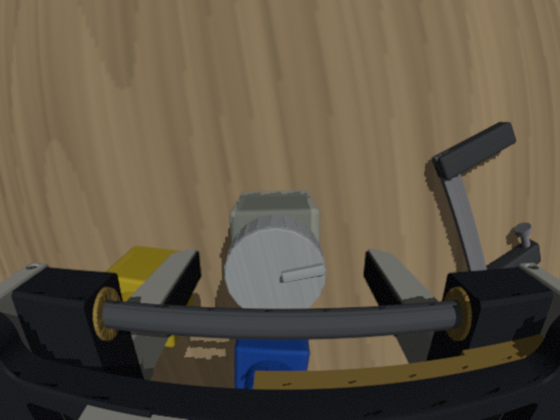

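Request:
apply_moves:
  moves:
    - [0,-0.004,0.012,-0.001,0,0.005,0.01]
    - [0,0,0.03,-0.001,0,0,0]
    - [0,0,0.025,0,0,0,0]
    - [0,0,0,0,0,0,0]

```text
time_s: 5.15
position: [0.5458, -0.2187, 0.0457]
eef_rot: [-1.566, 0.128, -0.143]
ft_force: [-0.9, -0.1, -0.2]
width: 0.0928
```

```bash
python3 -c "
from h import *
plan((.541,-.2195,.038),-10)
"
```

```text
t 5.15 from [ 0.5458 -0.2187  0.0457] psi -9.89 tilt [ 0.01   -0.0007] F [-0.9 -0.1 -0.2] T [-0.04  0.1  -0.05] w 0.0928 n 1
[0.0, -0.0047, 0.0076, -0.0017, -0.001, 0.0018, 0.01]
```

Request:
apply_moves:
  moves:
    - [0,-0.006,0.008,-0.001,0,0,0.012]
    - [0,-0.004,0.002,-0.001,0,0,0.008]

```text
time_s: 5.35
position: [0.5363, -0.2191, 0.0373]
eef_rot: [-1.565, 0.142, -0.128]
ft_force: [-0.2, 0.4, 0.1]
width: 0.0931
```

```bash
python3 -c "
from h import *
plan((.541,-.2195,.038),-10)
"
```

```text
t 5.35 from [ 0.5363 -0.2191  0.0373] psi -9.88 tilt [-0.0088  0.0025] F [-0.2  0.4  0.1] T [-0.06  0.13 -0.01] w 0.0931 n 1
[0.0, 0.0047, -0.0007, 0.0004, -0.0009, 0.002, -0.0091]
```

Request:
apply_moves:
  moves:
    - [0,0.003,0,0,0,0.001,-0.005]
    - [0,0,0,0,0,0,0]

```text
time_s: 5.55
position: [0.5396, -0.2201, 0.0387]
eef_rot: [-1.566, 0.139, -0.134]
ft_force: [1.1, 0.6, 0.3]
width: 0.0931
```

```bash
python3 -c "
from h import *
plan((.541,-.2195,.038),-10)
"
```

```text
t 5.55 from [ 0.5396 -0.2201  0.0387] psi -9.96 tilt [-0.0026  0.001 ] F [1.1 0.6 0.3] T [-0.03  0.08  0.04] w 0.0931 n 1
[0.0, 0.0013, 0.0007, 0.0008, -0.0005, 0.0006, -0.0027]
```

Good. Close on the jar body.

Request:
apply_moves:
  moves:
    - [255,0,0,0,0,0,0]
    - [255,0,0,0,0,0,0]
    - [255,0,0,0,0,0,0]
    - [255,0,0,0,0,0,0]
    - [255,0,0,0,0,0,0]
    - [255,0,0,0,0,0,0]
  squeeze: 30

```text
time_s: 6.15
position: [0.5404, -0.2202, 0.0403]
eef_rot: [-1.566, 0.137, -0.136]
ft_force: [0.2, -0.6, -0.2]
width: 0.0598
```

```bash
python3 -c "
from h import *
plan((.541,-.2195,.038),-10)
"
```

```text
t 6.15 from [ 0.5404 -0.2202  0.0403] psi -9.96 tilt [-0.0005  0.0006] F [ 0.2 -0.6 -0.2] T [-0.03  0.03 -0.  ] w 0.0598 n 1
[0.0, 0.0005, 0.0023, 0.0008, -0.0005, 0.0007, -0.0006]
```

Request:
apply_moves:
  moves:
    - [255,0,-0.03,0,0,0,0]
    - [255,0,-0.04,0,0,0,0]
    - [255,0,-0.04,0,0,0,0]
    - [255,0,0,0,0,0,0]

```text
time_s: 6.55
position: [0.5381, -0.2196, 0.1504]
eef_rot: [-1.565, 0.143, -0.13]
ft_force: [0.6, -0.9, -5.0]
width: 0.0599
```

```bash
python3 -c "
from h import *
s=r.get_state();im=r.capture('wrist');cv2.imwrite('pics/w5.png',im)
plan((.59,.03,.16),-11.2,c=255)
"
```

```text
t 6.60 from [ 0.5371 -0.2187  0.1482] psi -9.96 tilt [-0.011   0.0038] F [ 0.3  0.6 -5.5] T [-0.02  0.1  -0.  ] w 0.0601 n 6
[255.0, 0.0015, -0.0019, 0.0424, -0.0003, 0.0036, -0.0019]
[255.0, 0.0013, -0.0019, 0.0424, -0.0003, 0.0036, -0.0019]
[255.0, 0.0012, -0.0019, 0.0424, -0.0003, 0.0036, -0.0019]
[255.0, 0.0011, -0.0019, 0.0424, -0.0003, 0.0036, -0.0019]
[255.0, 0.0009, -0.0019, 0.0424, -0.0003, 0.0036, -0.0019]
[255.0, 0.0008, -0.002, 0.0424, -0.0003, 0.0036, -0.0019]
```

View pics/w5.png

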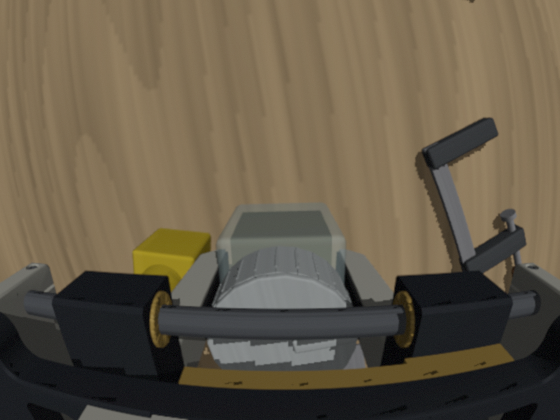

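```bash
python3 -c "
import cv2
a=cv2.imread('pics/w5.png')[195:295,205:355];cv2.imwrite('pics/w5c.png',cv2.resize(a,(750,500),interpolation=cv2.INTER_CUBIC))"
```

```text
(no output)
```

View pics/w5c.png

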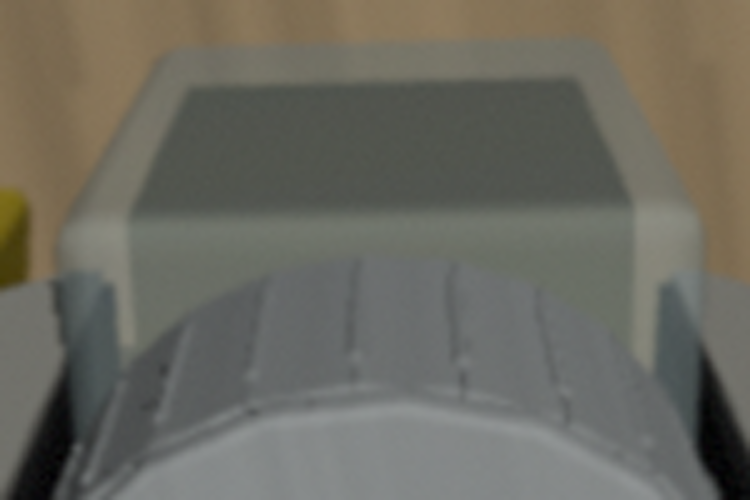

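```bash
python3 -c "
from h import *
# tool-frame projection of back edge
I=(np.eye(3),np.zeros(3))
for dz in (-.005,0,.005):
  print(dz, np.round(wproj([[x,y,z+dz] for x,y,z in [(-.028,-.0317,.028),(-.03,-.0317,.03),(.03,-.0317,.03),(-.028,.0403,.03),(.028,.0403,.03)]],I),1).tolist())
"
```

```text
-0.005 [[217.1, 245.3], [212.4, 241.1], [347.4, 241.1], [237.8, 204.1], [323.3, 204.1]]
0 [[216.4, 234.7], [211.7, 230.4], [348.0, 230.4], [237.5, 196.6], [323.5, 196.6]]
0.005 [[215.7, 223.9], [211.0, 219.5], [348.7, 219.5], [237.3, 189.1], [323.7, 189.1]]
```

Request:
apply_moves:
  moves:
    - [255,0.0015,-0.001,0.042,0,0.003,-0.002]
    - [255,0.0015,0,0.042,0,0.003,-0.002]
    - [255,0.001,0,0.042,0,0.003,-0.002]
    - [255,0.001,0,0.042,0,0.003,-0.002]
    - [255,0.001,0,0.042,0,0.003,-0.002]
    - [255,0.001,0,0.03,0,0.003,-0.002]
    - [255,0,0,0,0,0,0]
    - [255,0,0,0,0,0,0]

```text
time_s: 7.4
position: [0.5812, 0.0252, 0.1344]
eef_rot: [-1.568, 0.167, -0.138]
ft_force: [-0.5, -0.8, -4.8]
width: 0.0597
```

```bash
python3 -c "
from h import *
s=r.get_state();print(s['position']);im=r.capture('wrist');cv2.imwrite('pics/w6.png',im)
p=wpose(s);np.save('p6.npy',np.column_stack(p))
plan((.597,.155,.13),-11.2,c=255)
"
```

```text
[0.58118196 0.02517188 0.13441894]
t 7.45 from [0.5811 0.0254 0.1343] psi -11.14 tilt [-0.0188 -0.0002] F [-0.5  1.1 -3.5] T [-0.    0.01  0.02] w 0.0604 n 3
[255.0, -0.0031, 0.0013, 0.0434, 0.0013, 0.0004, -0.0061]
[255.0, -0.0031, 0.0014, 0.0434, 0.0013, 0.0004, -0.0061]
[255.0, -0.0032, 0.0014, 0.0434, 0.0013, 0.0004, -0.0061]
```

View pics/w6.png

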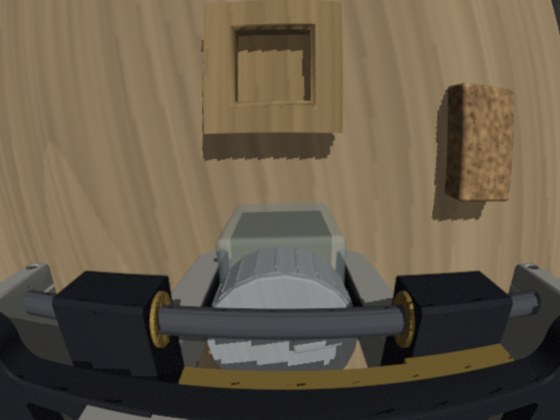

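```bash
python3 -c "
import cv2
a=cv2.imread('pics/w6.png')[0:140,195:350];cv2.imwrite('pics/w6c.png',cv2.resize(a,(620,560),interpolation=cv2.INTER_CUBIC))"
```

```text
(no output)
```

View pics/w6c.png

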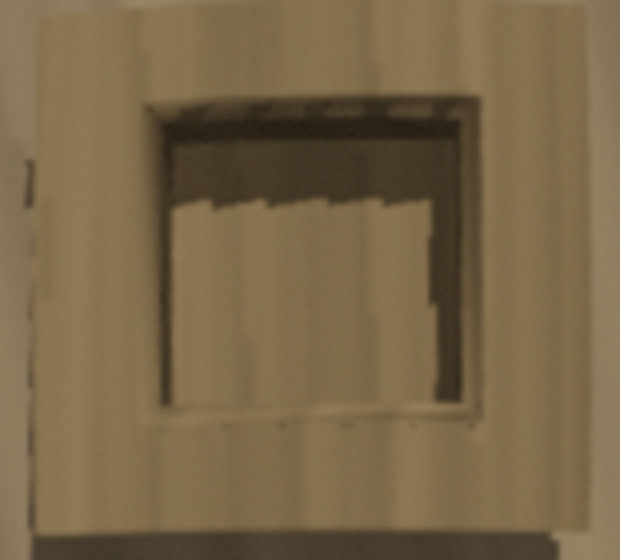

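```bash
python3 -c "
from h import *
q=np.load('p6.npy');pose=(q[:,:3],q[:,3])
C=lambda L:[(195+x/4,0+y/4) for x,y in L]
a=sqfit(C([(42,15),(587,5),(588,530),(35,535)]),pose,.116,.03,-11)
b=sqfit(C([(145,103),(480,97),(480,420),(145,423)]),pose,.069,.03,-11)
# expected jar bottom centre: tool (0, .0403, -.0045)
print(pose[1]+pose[0]@np.array([0,.0403,-.0045]))
"
```

```text
corners [[0.5523, 0.2209], [0.6656, 0.1988], [0.6428, 0.0854], [0.5293, 0.1072]]
fit [0.5975 0.1531] yaw -11.18 res mm [ 0.5 -0.3 -0.   0.1 -0.4  0.5 -0.  -0.2]
sides [0.1155 0.1157 0.1155 0.116 ]
corners [[0.5703, 0.1938], [0.6386, 0.1805], [0.6248, 0.1117], [0.5572, 0.1249]]
fit [0.5977 0.1527] yaw -11.03 res mm [-0.1  0.6  0.4  0.6 -0.2 -0.6 -0.1 -0.6]
sides [0.0696 0.0702 0.0689 0.0701]
[0.57957119 0.02072608 0.09414512]
```

```bash
python3 -c "
from h import *
plan((.5985,.1574,.11),-11.1,c=255)
"
```

```text
t 7.45 from [0.5811 0.0254 0.1343] psi -11.14 tilt [-0.0188 -0.0002] F [-0.5  1.1 -3.5] T [-0.    0.01  0.02] w 0.0604 n 4
[255.0, -0.002, 0.006, 0.0332, 0.001, -0.0001, -0.0046]
[255.0, -0.002, 0.006, 0.0332, 0.001, -0.0001, -0.0046]
[255.0, -0.002, 0.006, 0.0332, 0.001, -0.0001, -0.0046]
[255.0, -0.0021, 0.0061, 0.0332, 0.001, -0.0001, -0.0046]
```

Request:
apply_moves:
  moves:
    - [255,-0.002,0.006,0.033,0.001,0,-0.006]
    - [255,-0.002,0.006,0.033,0.001,0,-0.006]
    - [255,-0.002,0.006,0.033,0.001,0,-0.006]
    - [255,-0.002,0.006,0.033,0.001,0,-0.006]
    - [255,0,0,0,0,0,0]
    - [255,0,0,0,0,0,0]

```text
time_s: 8.05
position: [0.5978, 0.1497, 0.1046]
eef_rot: [-1.571, 0.163, -0.165]
ft_force: [-0.0, -1.2, -4.6]
width: 0.0602
```

```bash
python3 -c "
from h import *
plan((.5985,.1574,.11),-11.1,c=255)
"
```

```text
t 8.05 from [0.5978 0.1497 0.1046] psi -11.95 tilt [ 0.0009 -0.0064] F [-0.  -1.2 -4.6] T [-0.19  0.02  0.03] w 0.0602 n 1
[255.0, -0.0009, -0.0054, 0.0077, 0.0061, -0.0149, 0.0021]
```

Request:
apply_moves:
  moves:
    - [255,0,0,0.005,0.004,-0.01,0]
    - [255,0,0,0.003,0.003,-0.005,0]
    - [255,0,0,0,0,0,0]

```text
time_s: 8.35
position: [0.5994, 0.1539, 0.1041]
eef_rot: [-1.565, 0.154, -0.156]
ft_force: [-0.4, -0.4, -4.4]
width: 0.0601
```

```bash
python3 -c "
from h import *
plan((.5985,.1574,.10),-11.1,c=255)
im=r.capture('wrist');cv2.imwrite('pics/w7.png',im)
p=wpose();np.save('p7.npy',np.column_stack(p))
for c in ('scene','side'): cv2.imwrite('pics/%s7.png'%c,r.capture(c))
plan((.5985,.1574,.10),-11.1,c=255)
"
```

```text
t 8.35 from [0.5994 0.1539 0.1041] psi -11.30 tilt [ 0.0012 -0.0003] F [-0.4 -0.4 -4.4] T [-0.04  0.08 -0.04] w 0.0601 n 1
[255.0, -0.0016, 0.0041, 0.0033, 0.0001, -0.0035, 0.0013]
t 8.50 from [0.5994 0.1539 0.1042] psi -11.31 tilt [ 0.0014 -0.0006] F [ 0.7  0.9 -4.3] T [-0.11  0.1  -0.02] w 0.0602 n 1
[255.0, -0.0016, 0.0042, 0.0033, 0.0003, -0.0037, 0.0015]
```

View pics/w7.png

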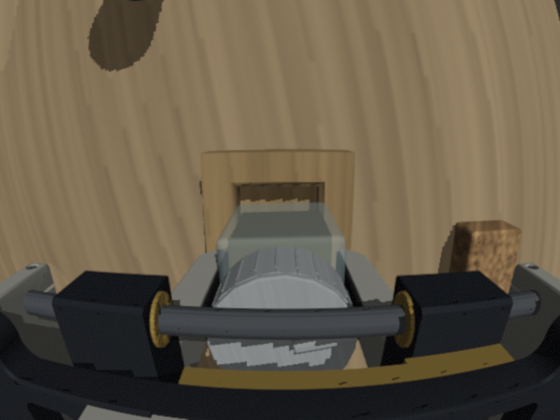

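View pics/side7.png

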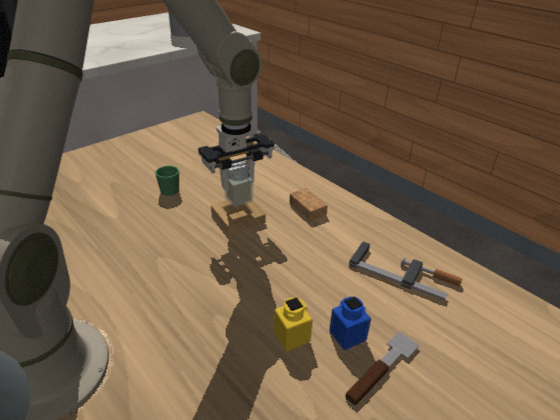

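```bash
python3 -c "
import cv2
a=cv2.imread('pics/w7.png')[140:260,195:360];cv2.imwrite('pics/w7c.png',cv2.resize(a,(660,480),interpolation=cv2.INTER_CUBIC))"
```

```text
(no output)
```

View pics/w7c.png

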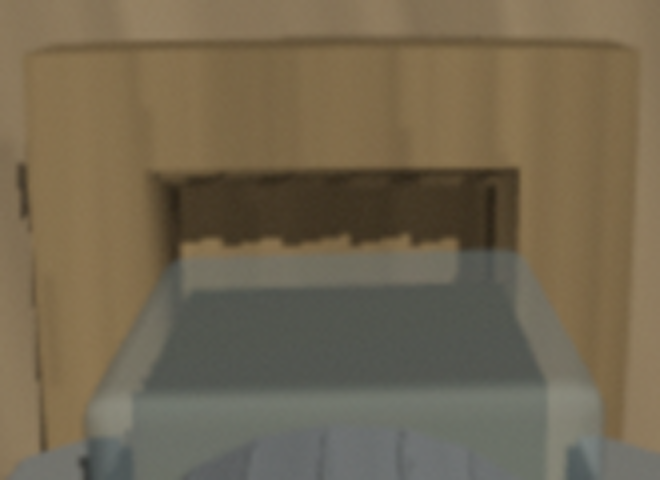

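```bash
python3 -c "
from h import *
q=np.load('p7.npy');pose=(q[:,:3],q[:,3])
C=lambda x,y:(195+x/4,140+y/4)
def seg(a,b,z,half,n):
    A,B=watz(C(*a),z,pose),watz(C(*b),z,pose);d=(B-A)[:2];u=d/np.linalg.norm(d);c=((A+B)/2)[:2]+half*np.array([u[1],-u[0]])
    print(n,'len %.4f ang %.2f'%(np.hypot(*d),np.degrees(np.arctan2(d[1],d[0]))),'centre',np.round(c,4))
seg((28,55),(635,48),.03,.058,'cradle')
seg((150,172),(518,169),.03,.0345,'pocket')
seg((168,253),(523,250),pose[1][2]-.0403,.030,'jar')
"
```

```text
cradle len 0.1137 ang -10.75 centre [0.5977 0.1526]
pocket len 0.0692 ang -10.90 centre [0.598 0.153]
jar len 0.0581 ang -10.84 centre [0.5995 0.1493]
```

Request:
apply_moves:
  moves:
    - [255,-0.003,0.004,0.005,0,-0.004,0.001]
    - [255,0,0.012,0,0,0,0]
    - [255,0,0,0,0,0,0]

```text
time_s: 8.8
position: [0.5973, 0.1597, 0.0873]
eef_rot: [-1.565, 0.151, -0.153]
ft_force: [-1.8, -0.0, -5.0]
width: 0.0597
```

```bash
python3 -c "
from h import *
plan((.5980,.1576,.085),-11.1,c=255)
"
```

```text
t 8.80 from [0.5973 0.1597 0.0873] psi -11.08 tilt [0.001 0.   ] F [-1.8 -0.  -5. ] T [-0.05  0.13  0.05] w 0.0597 n 1
[255.0, 0.0011, 0.0023, -0.0019, -0.0002, 0.0003, 0.0009]
```

Request:
apply_moves:
  moves:
    - [255,0.001,0.003,-0.003,0,0,0.001]
    - [255,0,0,0,0,0,0]

```text
time_s: 9.0
position: [0.5974, 0.1562, 0.0833]
eef_rot: [-1.566, 0.152, -0.151]
ft_force: [0.5, -0.8, -4.5]
width: 0.0601
```

```bash
python3 -c "
from h import *
s=r.get_state()
im=r.capture('wrist');p=wpose(s);np.save('p8.npy',np.column_stack(p))
cv2.imwrite('pics/w8c.png',cv2.resize(im[140:260,195:360],(660,480),interpolation=cv2.INTER_CUBIC))
plan((.5980,.1576,.085),-11.1,c=255)
"
```

```text
t 9.05 from [0.5975 0.1567 0.0836] psi -11.06 tilt [-0.0008  0.0001] F [-0.2  0.3 -4.8] T [-0.04  0.09  0.01] w 0.0598 n 1
[255.0, 0.0003, -0.0014, 0.001, 0.0001, 0.0008, -0.0008]
```

View pics/w8c.png

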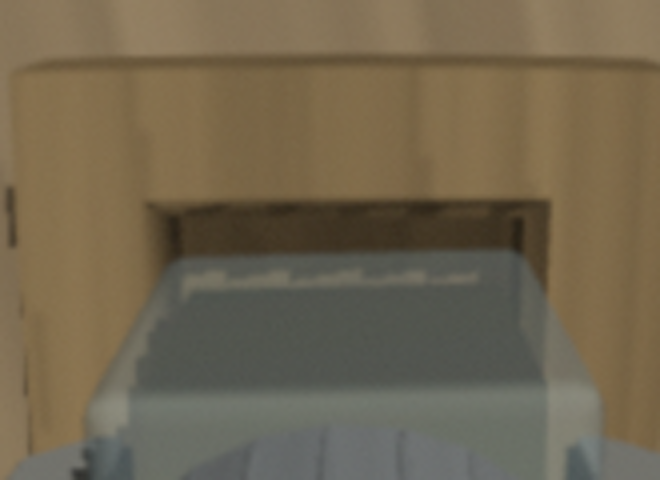

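```bash
python3 -c "
from h import *
q=np.load('p8.npy');pose=(q[:,:3],q[:,3])
C=lambda x,y:(195+x/4,140+y/4)
def seg(a,b,z,half,n):
    A,B=watz(C(*a),z,pose),watz(C(*b),z,pose);d=(B-A)[:2];u=d/np.linalg.norm(d);c=((A+B)/2)[:2]+half*np.array([u[1],-u[0]])
    print(n,'len %.4f ang %.2f'%(np.hypot(*d),np.degrees(np.arctan2(d[1],d[0]))),'centre',np.round(c,4))
seg((14,74),(660,68),.03,.058,'cradle')
seg((148,203),(550,200),.03,.0345,'pocket')
seg((168,253),(523,250),pose[1][2]-.0403,.030,'jar')
"
```

```text
cradle len 0.1109 ang -10.57 centre [0.5962 0.1533]
pocket len 0.0694 ang -10.60 centre [0.5982 0.1532]
jar len 0.0581 ang -10.54 centre [0.5974 0.152 ]
```

Request:
apply_moves:
  moves:
    - [255,0.001,0.008,0.001,0,0.001,-0.001]
    - [255,0,0.008,0,0,0,0]
    - [255,0,0,0,0,0,0]

```text
time_s: 9.35
position: [0.5985, 0.1583, 0.0681]
eef_rot: [-1.563, 0.152, -0.152]
ft_force: [-0.8, -1.1, -1.0]
width: 0.0609
```

```bash
python3 -c "
from h import *
plan((.5982,.1577,.0483),-11.1,c=255)
"
```

```text
t 9.35 from [0.5985 0.1583 0.0681] psi -11.08 tilt [0.0001 0.002 ] F [-0.8 -1.1 -1. ] T [-0.46  0.22 -0.03] w 0.0609 n 1
[255.0, -0.0002, 0.0198, -0.0007, -0.002, 0.0003, -0.0003]
```

Request:
apply_moves:
  moves:
    - [255,0,0.006,-0.001,0,0,0]
    - [255,0,0.004,0,0,0,0]

```text
time_s: 9.55
position: [0.5986, 0.159, 0.0632]
eef_rot: [-1.558, 0.15, -0.152]
ft_force: [-13.5, -1.9, 45.2]
width: 0.0602
```

```bash
python3 -c "
from h import *
plan((.5982,.1577,.0483),-11.1,c=255)
"
```

```text
t 9.55 from [0.5986 0.159  0.0632] psi -11.01 tilt [0.0017 0.0073] F [-13.5  -1.9  45.2] T [-0.51  2.38  0.2 ] w 0.0602 n 1
[255.0, -0.0001, 0.0149, -0.0014, -0.0075, 0.0015, 0.0003]
```

Request:
apply_moves:
  moves:
    - [255,0,-0.012,0,-0.006,0,0]
    - [255,0,-0.004,0,0,0,0]
    - [255,0,0,0,0,0,0]

```text
time_s: 9.85
position: [0.5989, 0.159, 0.08]
eef_rot: [-1.563, 0.15, -0.152]
ft_force: [0.4, 0.6, -3.9]
width: 0.0605
```

```bash
python3 -c "
from h import *
s=r.get_state()
im=r.capture('wrist');p=wpose(s);np.save('p9.npy',np.column_stack(p))
cv2.imwrite('pics/w9c.png',cv2.resize(im[140:290,190:370],(720,600),interpolation=cv2.INTER_CUBIC))
plan((.5980,.1576,.085),-11.1,c=255)
"
```

```text
t 9.90 from [0.5989 0.1591 0.0797] psi -11.01 tilt [0.0018 0.0021] F [-0.3 -0.3 -5.4] T [-0.04  0.01  0.06] w 0.0606 n 1
[255.0, -0.0005, -0.0053, -0.0016, -0.0024, 0.0015, 0.0013]
```

View pics/w9c.png

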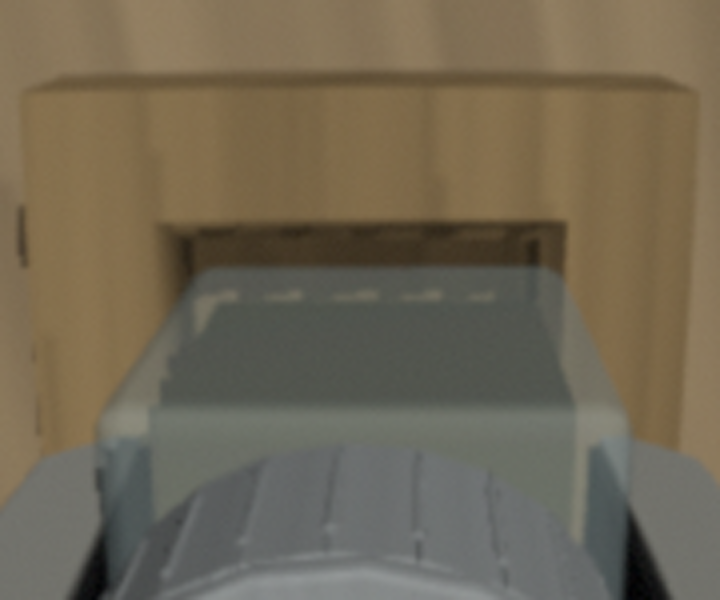

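```bash
python3 -c "
from h import *
im=cv2.imread('pics/w9c.png')
a=im[60:460,80:660]
cv2.imwrite('pics/w9d.png',cv2.convertScaleAbs(cv2.resize(a,(800,552),interpolation=cv2.INTER_CUBIC),alpha=1.6))
q=np.load('p9.npy');pose=(q[:,:3],q[:,3])
# overlay predictions
C=lambda x,y:(190+x/4,140+y/4)
def seg(a,b,z,half,n):
    A,B=watz(C(*a),z,pose),watz(C(*b),z,pose);d=(B-A)[:2];u=d/np.linalg.norm(d);c=((A+B)/2)[:2]+half*np.array([u[1],-u[0]])
    print(n,'len %.4f ang %.2f'%(np.hypot(*d),np.degrees(np.arctan2(d[1],d[0]))),'centre',np.round(c,4))
seg((24,92),(695,92),.03,.058,'cradle')
seg((160,221),(565,222),.03,.0345,'pocket')
for up in (0,.004):
  seg((198,268),(557,268),pose[1][2]-.0403+up,.030,'jar')
  seg((100,405),(630,405),pose[1][2]+.0317+up,.0295,'shoulder')
"
```

```text
cradle len 0.1140 ang -11.05 centre [0.5972 0.153 ]
pocket len 0.0692 ang -11.17 centre [0.5979 0.1537]
jar len 0.0590 ang -11.01 centre [0.6002 0.1518]
shoulder len 0.0589 ang -11.02 centre [0.5986 0.1544]
jar len 0.0578 ang -11.01 centre [0.6003 0.1528]
shoulder len 0.0572 ang -11.02 centre [0.5988 0.1558]
```

View pics/w9d.png

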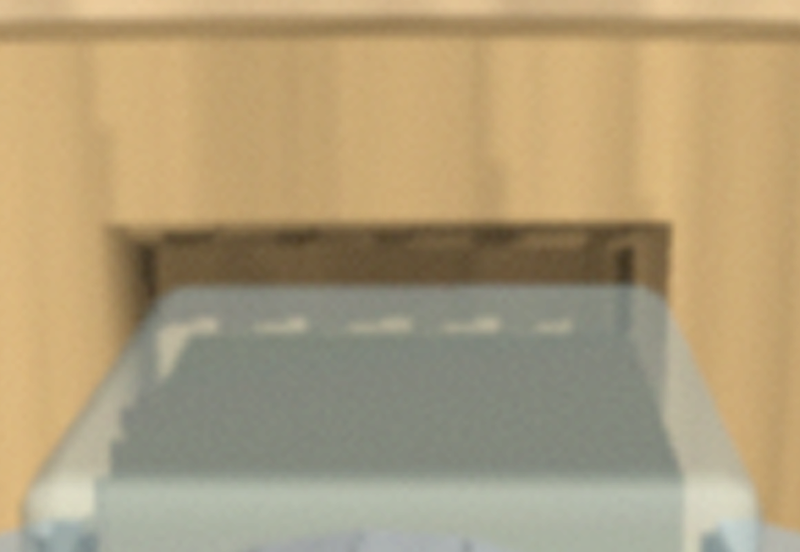

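Request:
apply_moves:
  moves:
    - [255,-0.003,0.002,-0.0005,-0.003,0.001,0]
    - [255,0,0.004,0,0,0,0]
    - [255,0,0,0,0,0,0]

```text
time_s: 10.2
position: [0.5948, 0.159, 0.0714]
eef_rot: [-1.568, 0.152, -0.151]
ft_force: [-0.7, 0.4, -4.6]
width: 0.0605
```

```bash
python3 -c "
from h import *
plan((.5967,.1593,.07),-11.1,c=255)
"
```

```text
t 10.20 from [0.5948 0.159  0.0714] psi -11.06 tilt [-0.0009 -0.0022] F [-0.7  0.4 -4.6] T [-0.02  0.05 -0.01] w 0.0605 n 1
[255.0, 0.0018, 0.0014, 0.0006, 0.0023, 0.0006, -0.0005]
```

Request:
apply_moves:
  moves:
    - [255,0.002,0.002,0,0.001,0,0]
    - [255,0,0.003,0,0,0,0]

```text
time_s: 10.4
position: [0.5968, 0.1585, 0.0655]
eef_rot: [-1.567, 0.153, -0.151]
ft_force: [-0.5, -0.0, -4.8]
width: 0.0608
```

```bash
python3 -c "
from h import *
plan((.5967,.1593,.06),-11.1,c=255)
"
```

```text
t 10.40 from [0.5968 0.1585 0.0655] psi -11.06 tilt [-0.0013 -0.0015] F [-0.5 -0.  -4.8] T [-0.02  0.06  0.03] w 0.0608 n 1
[255.0, -0.0002, 0.0055, 0.0007, 0.0017, 0.0007, -0.001]
```

Request:
apply_moves:
  moves:
    - [255,0,0.003,0.0005,0.001,0,0]
    - [255,0,0.002,0,0,0,0]

```text
time_s: 10.6
position: [0.5968, 0.1589, 0.0596]
eef_rot: [-1.566, 0.153, -0.151]
ft_force: [0.1, 0.3, -4.7]
width: 0.0604
```

```bash
python3 -c "
from h import *
plan((.5967,.1593,.06),-11.1,c=255)
"
```

```text
t 10.60 from [0.5968 0.1589 0.0596] psi -11.07 tilt [-0.0015 -0.0007] F [ 0.1  0.3 -4.7] T [-0.01  0.03  0.05] w 0.0604 n 1
[255.0, -0.0002, -0.0004, 0.0003, 0.0009, 0.0006, -0.0014]
```

Request:
apply_moves:
  moves:
    - [255,0,0.004,0,0.001,0,0]
    - [255,0,0.004,0,0,0,0]

```text
time_s: 10.8
position: [0.5969, 0.1589, 0.0512]
eef_rot: [-1.565, 0.153, -0.151]
ft_force: [0.2, -1.0, -4.1]
width: 0.0607
```

```bash
python3 -c "
from h import *
plan((.5967,.1593,.046),-11.1,c=255)
"
```

```text
t 10.80 from [0.5969 0.1589 0.0512] psi -11.08 tilt [-0.0012  0.0005] F [ 0.2 -1.  -4.1] T [-0.08  0.11 -0.02] w 0.0607 n 1
[255.0, -0.0002, 0.0052, 0.0004, -0.0003, 0.0004, -0.0013]
```

Request:
apply_moves:
  moves:
    - [255,0,0.003,0,0,0,0]
    - [255,0,0.002,0,0,0,0]

```text
time_s: 11.0
position: [0.5968, 0.1588, 0.0454]
eef_rot: [-1.565, 0.153, -0.151]
ft_force: [0.3, 0.3, -4.5]
width: 0.0603
```

```bash
python3 -c "
from h import *
plan((.5967,.1593,.043),-11.1,c=255)
"
```

```text
t 11.00 from [0.5968 0.1588 0.0454] psi -11.08 tilt [-0.0014  0.0004] F [ 0.3  0.3 -4.5] T [-0.06  0.04 -0.03] w 0.0603 n 1
[255.0, -0.0002, 0.0024, 0.0005, -0.0001, 0.0003, -0.0015]
```

Request:
apply_moves:
  moves:
    - [255,0,0.002,0,0,0,0]
    - [255,0,0.001,0,0,0,0]

```text
time_s: 11.2
position: [0.5974, 0.1582, 0.0428]
eef_rot: [-1.565, 0.153, -0.152]
ft_force: [-2.3, -1.4, 3.9]
width: 0.0601
```

```bash
python3 -c "
from h import *
s=r.get_state()
im=r.capture('wrist');p=wpose(s)
cv2.imwrite('pics/w10c.png',cv2.resize(im[130:290,190:380],(712,600),interpolation=cv2.INTER_CUBIC))
plan((.5967,.1593,.043),-11.1,c=255)
"
```

```text
t 11.25 from [0.5974 0.1582 0.0428] psi -11.11 tilt [-0.0003  0.0003] F [-1.2 -0.7  1.8] T [-0.19  0.31  0.08] w 0.0599 n 1
[255.0, -0.0009, -0.0002, 0.001, -0.0002, -0.0001, -0.0004]
```

View pics/w10c.png

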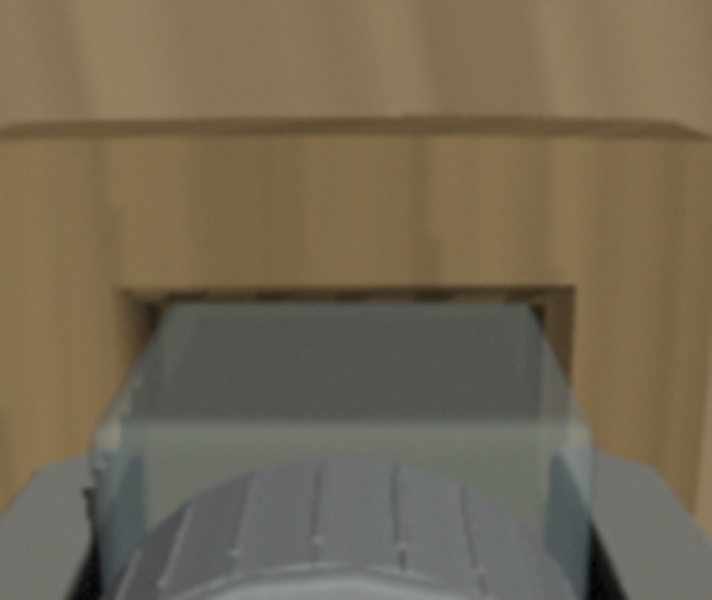

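Request:
apply_moves:
  moves:
    - [0,0,0,0,0,0,0]
    - [0,0,0,0,0,0,0]
    - [0,0,0,0,0,0,0]
    - [0,0,0,0,0,0,0]
    - [0,0,0,0,0,0,0]

```text
time_s: 11.75
position: [0.5988, 0.159, 0.0439]
eef_rot: [-1.563, 0.15, -0.154]
ft_force: [-0.1, 0.1, -0.3]
width: 0.0922
```

```bash
python3 -c "
from h import *
s=r.get_state()
im=r.capture('wrist');p=wpose(s);np.save('p11.npy',np.column_stack(p))
cv2.imwrite('pics/w11.png',im)
plan((.5975,.155,.15),-11.1,c=0)
"
```

```text
t 11.80 from [0.5988 0.159  0.0439] psi -11.10 tilt [0.0027 0.0017] F [-0.2  0.6  0.2] T [-0.11  0.1  -0.04] w 0.0924 n 3
[0.0, -0.0001, -0.0354, -0.0013, -0.0007, 0.0, 0.0008]
[0.0, -0.0001, -0.0354, -0.0013, -0.0007, 0.0, 0.0008]
[0.0, -0.0001, -0.0354, -0.0014, -0.0007, 0.0, 0.0008]
```

View pics/w11.png

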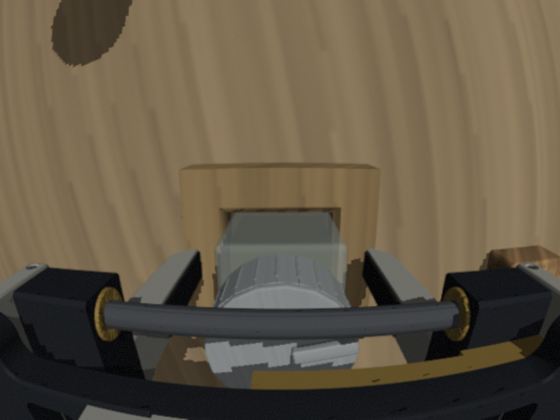

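Request:
apply_moves:
  moves:
    - [0,0,-0.04,0,0,0,0]
    - [0,0,-0.045,0,0,0,0]
    - [0,0,-0.045,0,0,0,0]
    - [0,0,-0.045,0,0,0,0]
    - [0,0,0,-0.01,0,0,0]
    - [0,0,0,0,0,0,0]
    - [0,0,0,0,0,0,0]

```text
time_s: 12.5
position: [0.5956, 0.1488, 0.2236]
eef_rot: [-1.565, 0.152, -0.152]
ft_force: [-0.8, 0.8, -0.4]
width: 0.0931
```

```bash
python3 -c "
from h import *
s=r.get_state()
im=r.capture('wrist');p=wpose(s);np.save('p12.npy',np.column_stack(p))
cv2.imwrite('pics/w12.png',im);cv2.imwrite('pics/w12c.png',cv2.resize(im[140:280,200:360],(686,600),interpolation=cv2.INTER_CUBIC))
cv2.imwrite('pics/side12.png',r.capture('side'))
plan((.5975,.155,.15),-11.1,c=0)
"
```

```text
t 12.60 from [0.5952 0.1486 0.2228] psi -11.09 tilt [-0.0021 -0.0001] F [-0.9 -0.2 -0.3] T [-0.04  0.1  -0.01] w 0.0930 n 2
[0.0, 0.0006, 0.0364, 0.0034, 0.0002, 0.0001, -0.001]
[0.0, 0.0006, 0.0364, 0.0034, 0.0002, 0.0001, -0.001]
```

View pics/w12c.png

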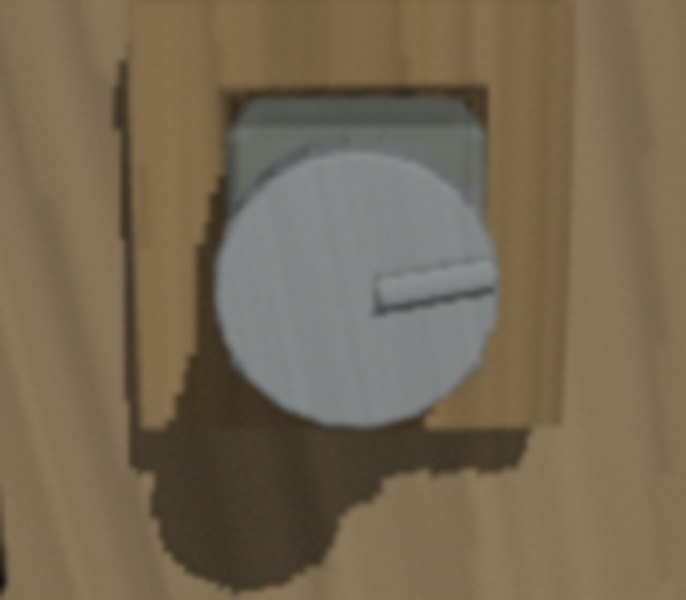

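View pics/side12.png

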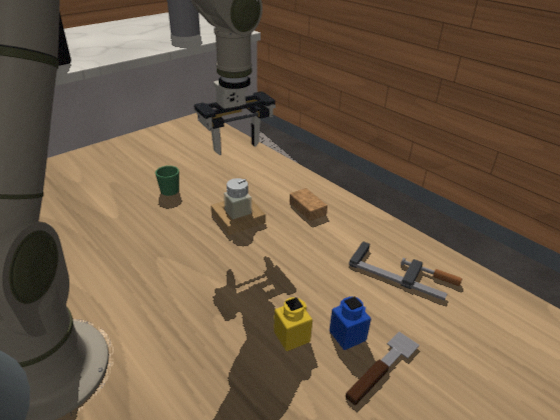

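```bash
python3 -c "
from h import *
q=np.load('p12.npy');pose=(q[:,:3],q[:,3])
C=lambda x,y:(200+x/4.2875,140+y/4.2857)
def seg(a,b,z,n):
    A,B=watz(C(*a),z,pose),watz(C(*b),z,pose);d=B-A;print(n,'len %.4f ang %.2f'%(np.hypot(*d[:2]),np.degrees(np.arctan2(d[1],d[0]))),'mid',np.round((A+B)[:2]/2,4))
for z in (.11,.115,.12):
  seg((215,288),(498,288),z,'capx %.3f'%z);seg((357,147),(357,428),z,'capy')
seg((378,293),(493,272),.119,'pip')
seg((230,130),(485,128),.080,'shoulder')
seg((132,5),(575,0),.03,'x')
"
```

```text
capx 0.110 len 0.0586 ang -11.06 mid [0.5985 0.1535]
capy len 0.0599 ang -101.01 mid [0.5985 0.1528]
capx 0.115 len 0.0576 ang -11.06 mid [0.5988 0.1546]
capy len 0.0589 ang -101.01 mid [0.5987 0.154 ]
capx 0.120 len 0.0565 ang -11.06 mid [0.599  0.1558]
capy len 0.0578 ang -101.01 mid [0.5989 0.1552]
pip len 0.0234 ang -0.35 mid [0.6146 0.1537]
shoulder len 0.0570 ang -10.59 mid [0.6045 0.1822]
x len 0.1142 ang -10.40 mid [0.6088 0.2091]
```

```bash
python3 -c "
from h import *
im=cv2.imread('pics/side12.png')
t=np.linspace(0,2*np.pi,60)
for z,col in ((.115,(0,0,255)),(.135,(255,0,0))):
  P=proj('side',np.stack([.5982+.029*np.cos(t),.1538+.029*np.sin(t),0*t+z],1))
  globals()['P%d'%int(z*1000)]=P
# also cradle top outline as control
c,s=np.cos(np.radians(-11.1)),np.sin(np.radians(-11.1))
K=np.array([[.5976+c*x-s*y,.1532+s*x+c*y,.03] for x,y in [(-.058,-.058),(.058,-.058),(.058,.058),(-.058,.058)]])
Q=proj('side',K)
x0,y0=195,165
a=cv2.resize(im[y0:y0+75,x0:x0+100],(800,600),interpolation=cv2.INTER_CUBIC)
for P,col in ((P115,(0,0,255)),(P135,(255,0,0)),(Q,(0,255,0))):
  cv2.polylines(a,[np.int32((P-[x0,y0]+.5)*8)],True,col,1)
cv2.imwrite('pics/side12o.png',a)
plan((.5985,.1542,.089),-11.1,c=0)
"
```

```text
t 12.60 from [0.5952 0.1486 0.2228] psi -11.09 tilt [-0.0021 -0.0001] F [-0.9 -0.2 -0.3] T [-0.04  0.1  -0.01] w 0.0930 n 3
[0.0, 0.0008, 0.0446, 0.0021, 0.0002, 0.0001, -0.0007]
[0.0, 0.0008, 0.0446, 0.0021, 0.0002, 0.0001, -0.0007]
[0.0, 0.0008, 0.0446, 0.002, 0.0002, 0.0001, -0.0007]
```

View pics/side12o.png

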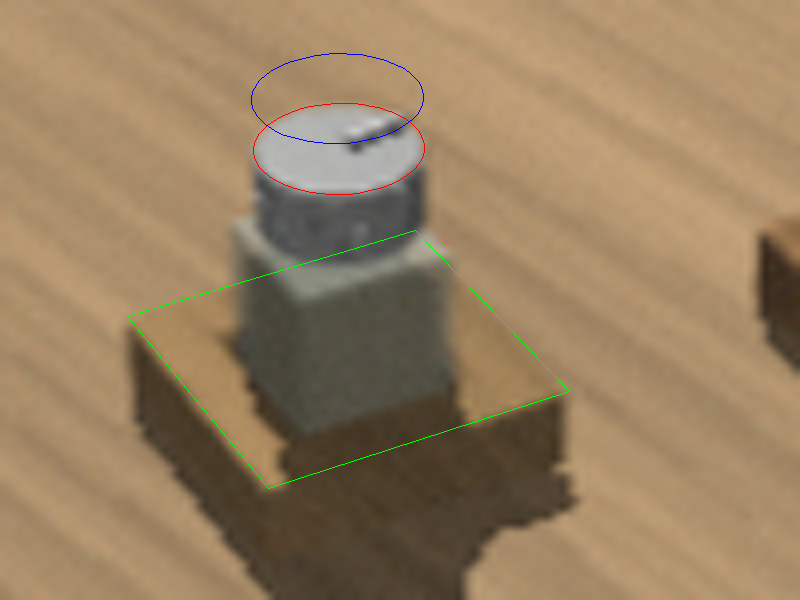

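The red outline, drawn for a seated cap top at z = 0.115, lies exactly on the cap in the side picture, so the jar is home. Next I grip the cap.

Request:
apply_moves:
  moves:
    - [0,0.002,0.03,0.004,0,0,-0.001]
    - [0,0.001,0.03,0.002,0,0,0]
    - [0,0,0.03,0,0,0,0]
    - [0,0,0,0,0,0,0]

```text
time_s: 13.0
position: [0.598, 0.1549, 0.1262]
eef_rot: [-1.568, 0.156, -0.147]
ft_force: [-1.0, -0.7, 0.5]
width: 0.0927
```

```bash
python3 -c "
from h import *
plan((.5985,.1542,.089),-11.1,c=0)
"
```

```text
t 13.00 from [0.598  0.1549 0.1262] psi -11.04 tilt [-0.0055 -0.0015] F [-1.  -0.7  0.5] T [-0.08  0.08 -0.01] w 0.0927 n 1
[0.0, 0.0008, 0.0372, -0.0005, 0.0026, 0.0011, -0.0051]
```

Request:
apply_moves:
  moves:
    - [0,0,0.02,-0.0005,0.001,0,-0.003]
    - [0,0,0.015,0,0,0,0]
    - [0,0,0,0,0,0,0]
    - [0,0,0,0,0,0,0]

```text
time_s: 13.4
position: [0.598, 0.1543, 0.0901]
eef_rot: [-1.568, 0.155, -0.148]
ft_force: [-0.4, 0.3, 0.4]
width: 0.093
```

```bash
python3 -c "
from h import *
plan((.5985,.1542,.089),-11.1,c=0)
"
```

```text
t 13.40 from [0.598  0.1543 0.0901] psi -11.07 tilt [-0.0049 -0.0023] F [-0.4  0.3  0.4] T [-0.09  0.06  0.  ] w 0.0930 n 1
[0.0, 0.0005, 0.0011, 0.0, 0.0031, 0.0006, -0.0044]
```

Request:
apply_moves:
  moves:
    - [255,0,0,0,0,0,0]
    - [255,0,0,0,0,0,0]
    - [255,0,0,0,0,0,0]
    - [255,0,0,0,0,0,0]
    - [255,0,0,0,0,0,0]
    - [255,0,0,0,0,0,0]
  squeeze: 45

```text
time_s: 14.0
position: [0.599, 0.155, 0.0936]
eef_rot: [-1.566, 0.153, -0.15]
ft_force: [1.1, -0.7, -4.3]
width: 0.0576
```

```bash
python3 -c "
from h import *
plan((.5985,.1542,.089),-11.1,c=0);print(r.get_state()['qpos'])
"
```

```text
t 14.00 from [0.599  0.155  0.0936] psi -11.06 tilt [-0.0019 -0.0002] F [ 1.1 -0.7 -4.3] T [-0.12 -0.04 -0.01] w 0.0576 n 1
[0.0, -0.0003, 0.0046, -0.0009, 0.0005, 0.0008, -0.0018]
[-0.59377131  0.66191168  0.38230254  1.96594286 -0.42304239  0.59360369
 -0.12197246]
```

Request:
apply_moves:
  moves:
    - [255,0,0.003,0,0,0,0]
    - [255,0,0.002,0,0,0,0]

```text
time_s: 14.2
position: [0.5985, 0.1553, 0.0924]
eef_rot: [-1.563, 0.154, -0.15]
ft_force: [-8.7, -1.3, 29.6]
width: 0.0575
```

```bash
python3 -c "
from h import *
plan((.5985,.1542,.089),-11.1,c=0)
"
```

```text
t 14.20 from [0.5985 0.1553 0.0924] psi -11.07 tilt [-0.0023  0.0027] F [-8.7 -1.3 29.6] T [-0.27  2.13 -0.03] w 0.0575 n 1
[0.0, 0.0002, 0.0034, -0.0011, -0.0022, 0.0005, -0.0028]
```

Request:
apply_moves:
  moves:
    - [255,0,0.001,0,0,-0.1,0]
    - [255,0,0.001,0,0,-0.12,0]
    - [255,0,0.001,0,0,-0.12,0]
    - [255,0,0.001,0,0,-0.12,0]

```text
time_s: 14.6
position: [0.5982, 0.1558, 0.0928]
eef_rot: [-1.554, -0.219, 0.219]
ft_force: [-4.3, 0.2, 12.3]
width: 0.0577
```

```bash
python3 -c "
from h import *
plan((.5985,.1545,.0924),20,c=255);print(r.get_state()['qpos'])
"
```

```text
t 14.60 from [0.5982 0.1558 0.0928] psi 16.03 tilt [-0.0007  0.0055] F [-4.3  0.2 12.3] T [-0.14  1.1  -0.18] w 0.0577 n 1
[255.0, -0.0001, 0.0004, -0.0013, -0.0055, -0.0693, 0.001]
[-0.50345312  0.64246973  0.24234409  1.96370567 -0.28162676  0.56666353
  0.21095523]
```

Request:
apply_moves:
  moves:
    - [255,0,0.001,-0.0005,-0.003,-0.12,0]
    - [255,0,0.001,-0.0005,-0.002,-0.12,0]
    - [255,0,0.001,0,0,-0.12,0]
    - [255,0,0.001,0,0,-0.12,0]

```text
time_s: 15.0
position: [0.5975, 0.1556, 0.0928]
eef_rot: [-1.481, -0.61, 0.606]
ft_force: [-5.3, -1.2, 11.7]
width: 0.0573
```

```bash
python3 -c "
from h import *
im=r.capture('side');cv2.imwrite('pics/side14.png',cv2.resize(im[140:240,170:300],(780,600),interpolation=cv2.INTER_CUBIC))
plan((.5985,.1545,.0924),73,c=255);print(r.get_state()['qpos'])
"
```

```text
t 15.05 from [0.5975 0.1556 0.0929] psi 45.01 tilt [0.001  0.0036] F [-4.8 -0.  10.2] T [-0.04  1.06  0.03] w 0.0574 n 4
[255.0, -0.0, 0.0001, -0.0004, -0.0003, -0.1221, 0.0009]
[255.0, -0.0001, 0.0001, -0.0004, -0.0003, -0.1221, 0.0009]
[255.0, -0.0001, 0.0001, -0.0004, -0.0003, -0.1221, 0.0009]
[255.0, -0.0002, 0.0001, -0.0003, -0.0003, -0.1221, 0.0009]
[-0.41285171  0.6304476   0.10208612  1.96019795 -0.12027051  0.55452153
  0.55755864]
```

View pics/side14.png

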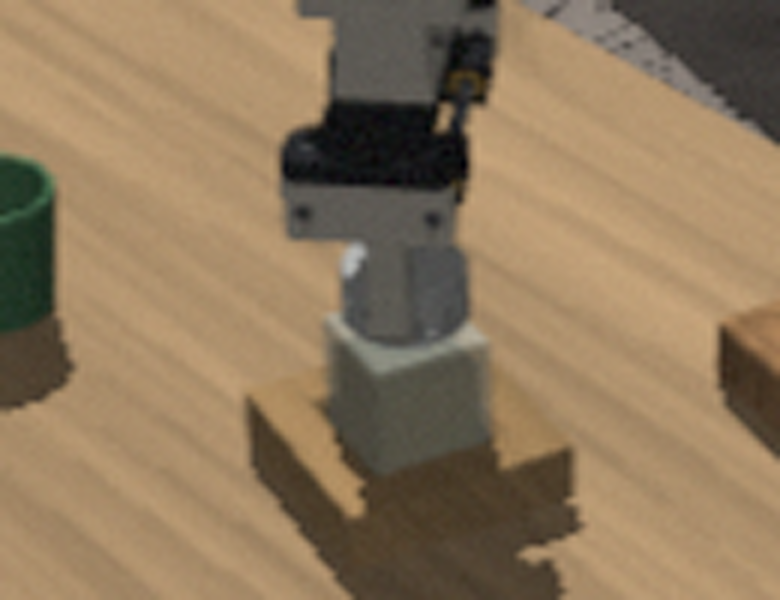

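Request:
apply_moves:
  moves:
    - [255,0,0.0005,-0.0005,-0.002,-0.12,0]
    - [255,0,0.0005,0,0,-0.12,0]
    - [255,0,0.0005,0,0,-0.12,0]
    - [255,0,0.0005,0,0,-0.12,0]
    - [255,0,0,0,0,-0.06,0]

```text
time_s: 15.55
position: [0.5969, 0.1551, 0.0949]
eef_rot: [-1.307, -1.045, 1.038]
ft_force: [-2.3, 0.1, 5.2]
width: 0.0572
```

```bash
python3 -c "
from h import *
im=r.capture('wrist');cv2.imwrite('pics/w15.png',im)
plan((.598,.155,.14),psi(wpose()[0]),c=255);print(r.get_state()['qpos'])
"
```

```text
t 15.60 from [0.597  0.1551 0.0949] psi 77.20 tilt [0.0028 0.0033] F [-2.3 -1.2  6.1] T [-0.08  0.66  0.04] w 0.0572 n 2
[255.0, 0.0002, -0.0225, -0.0005, 0.001, -0.0, 0.0019]
[255.0, 0.0001, -0.0225, -0.0005, 0.001, -0.0, 0.0019]
[-0.30774834  0.6237851  -0.05557335  1.95473918  0.05700186  0.56071312
  0.94643133]
```

View pics/w15.png

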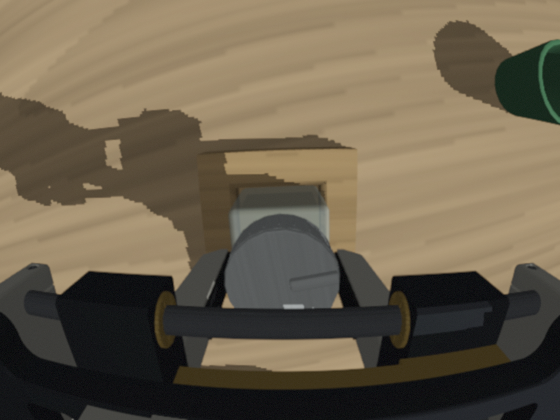

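Request:
apply_moves:
  moves:
    - [255,0,-0.005,0,0,0,0]
    - [255,0,-0.008,0,0,0,0]
    - [255,0,-0.01,0,0,0,0]

```text
time_s: 15.9
position: [0.5968, 0.1543, 0.1183]
eef_rot: [-1.306, -1.044, 1.039]
ft_force: [0.3, -0.0, 1.0]
width: 0.0576
```

```bash
python3 -c "
from h import *
im=r.capture('side');cv2.imwrite('pics/side16.png',cv2.resize(im[140:240,170:300],(780,600),interpolation=cv2.INTER_CUBIC))
plan((.598,.155,.1444),77.2,c=255)
"
```

```text
t 15.95 from [0.5976 0.1546 0.1201] psi 77.11 tilt [0.0038 0.0036] F [0.4 0.3 0.2] T [ 0.01  0.01 -0.01] w 0.0576 n 1
[255.0, 0.0006, -0.0243, -0.0003, 0.003, -0.0016, 0.0043]
```

View pics/side16.png

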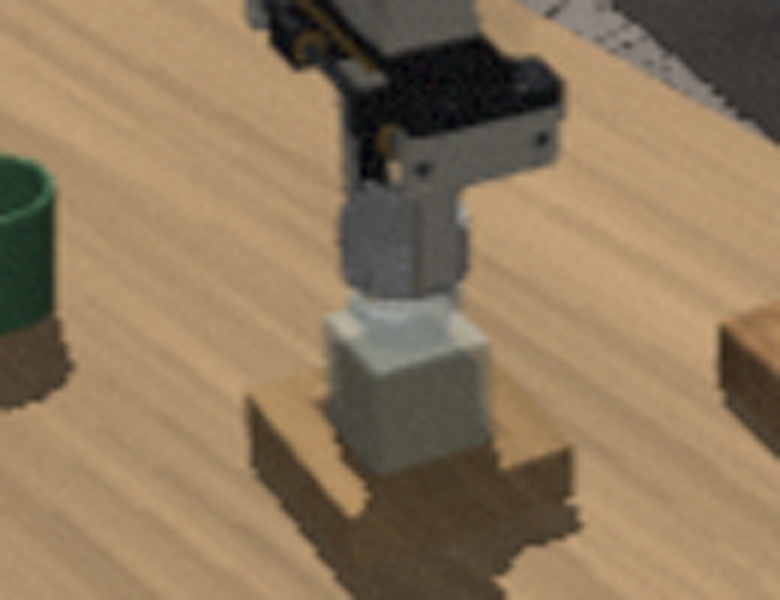

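Cap free and rising, jar still seated (Fz ≈ 0, neck visible).

Request:
apply_moves:
  moves:
    - [255,0,-0.012,0,0,0,0]
    - [255,0,-0.01,0,0,0,0]
    - [255,0,0,0,0,0,0]
    - [255,0,0,0,0,0,0]
    - [255,0,0,0,0,0,0]

```text
time_s: 16.45
position: [0.5982, 0.1549, 0.1458]
eef_rot: [-1.308, -1.048, 1.035]
ft_force: [0.6, 0.2, 0.1]
width: 0.0575
```

```bash
python3 -c "
from h import *
plan((.598,.155,.1444),77.2,c=255)
im=r.capture('side');cv2.imwrite('pics/side17.png',cv2.resize(im[140:240,170:300],(780,600),interpolation=cv2.INTER_CUBIC))
im=r.capture('wrist');cv2.imwrite('pics/w17.png',im)
plan((.598,.155,.1444),77.2,c=255)
print(np.abs(r.get_state()['dq']).max())
"
```

```text
t 16.45 from [0.5982 0.1549 0.1458] psi 77.08 tilt [0.0067 0.0043] F [0.6 0.2 0.1] T [0.01 0.06 0.01] w 0.0575 n 1
[255.0, 0.0001, 0.0014, 0.0003, 0.0056, -0.0021, 0.0057]
t 16.55 from [0.5981 0.1548 0.1455] psi 77.08 tilt [0.0061 0.0041] F [ 1.  -0.1 -0.8] T [ 0.03 -0.04 -0.05] w 0.0576 n 1
[255.0, 0.0001, 0.0011, 0.0001, 0.005, -0.0021, 0.0054]
0.0028939593412478986
```

View pics/side17.png

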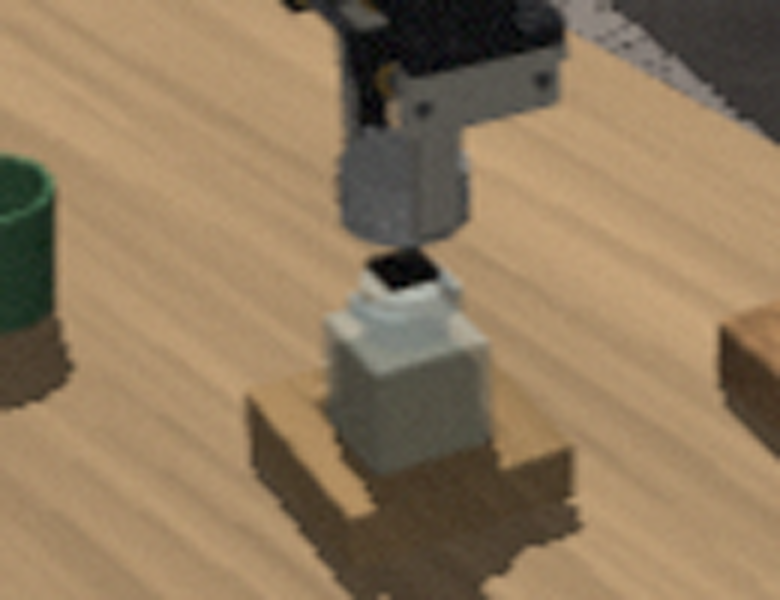

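View pics/w17.png

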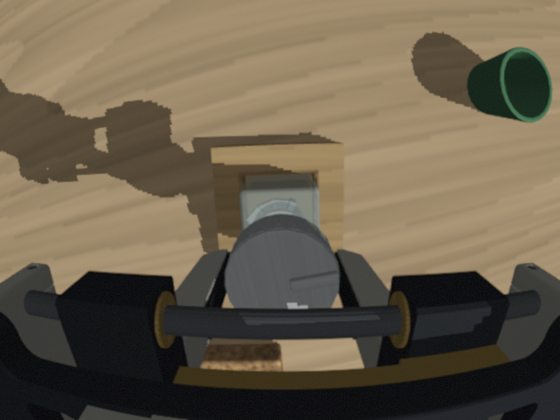

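```bash
python3 -c "
from h import *
s=r.get_state();print(s['time_s'],s['position'],s['width'],s['ft_force']);r.job_done()
"
```

```text
16.55 [0.59807354 0.1548333  0.14550427] 0.05761021719653812 [ 1.00082925 -0.13764258 -0.8389946 ]
the job is handed in; nothing more can be done
```

The job is handed in at 16.55 s. The jar is seated in the cradle, and the gripper holds the cap over it; the hand-in reported no verdict.

**What I did:**
- I gripped the pale jar by its body; the blue and yellow jars were look-alikes.
- The first try at the pocket caught on the chamfer with about 45 N on the wrist. The jar slipped about 4 mm up in the fingers. I backed off, shifted about 2 mm and went in cleanly to the floor.
- I let go, gripped the cap at 45 N and turned it anticlockwise 88° in all, past where the threads let go. The cap rose about 2 mm in the gripper as it came free, and I lifted it straight up.

**Last checks:**
- **Seating:** before I turned the cap, its outline in the side picture matched a fully seated jar. In the last pictures the jar still stands in the pocket.
- **Cap angle:** it did not visibly slip in the fingers. I estimate it about 99° round from the jar's x axis, inside the 30–150° limit.
- **Cap height:** I estimate its lower edge at about 132 mm above the jar's underside, or about 26 mm clear of the mouth. This comes from how far the gripper rose.
- **Cap position:** the gripper is about 1 mm from where I measured the cap's axis before turning, tilted less than 0.01 rad, with the arm still and hardly any force on the wrist.
- **Bystanders:** I sent nothing near them. The cup looks unmoved and I saw no contact, but I did not measure any of the four again at the end.

**A disagreement:** while the fingers closed on the cap the arm drifted up about 3 mm and briefly carried the jar's weight. I pressed it back to the floor at about 30 N before turning.

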